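# Clear the repair bench: salvaged parts into the drawer, meter onto its charging cradle

## Robot

A 6-joint arm with a two-finger parallel gripper is mounted at the origin on the work surface. World frame = base frame: x ahead of the robot, y to its left, z up, the work surface at z = 0. Lengths are in m, angles in rad, forces in N, time in s.
With the tool pointing down it reaches from about 0.325 to 0.9 m from the base axis. Payload 6.1 kg.
Tool frame: the origin (TCP) lies on the centre line of the jaws, within the pads' length; the fingertips stand 17 mm ahead of it and the grasp point (between the pads) lies 2 mm behind it; z points along the fingers, x is the direction in which the jaws open and shut, and the axes are right-handed (so a half turn about z gives the same grasp; the last joint's range is limited). The gripper opens to 85 mm and grips with 20 to 120 N. Pads are 22 mm wide; open, the fingers measure 114 mm over their backs; the gripper's body (76 mm by 85 mm) begins 54 mm behind the grasp point. The pads swing forward as they close: fully open they stand 13 mm farther back than shut.
Start: joints at [-1.45, 0.22, 1.526, -0, 1.395, -0.126], TCP at [0.153, -0.606, 0.248] pointing down, gripper open.
Joint ranges: [-2.98, 2.98], [-0.91, 2.08], [0.09, 2.57], [-1.24, 4.39], [0.2, 2.65], [-2.68, 2.68]. Speed limits (rad/s): [2.57, 2.57, 3.01, 3.14, 3.14, 3.14].

## Interface

Orientations are given as a 3x3 rotation matrix whose columns are the frame's x, y, z axes.
In Python, from bench import manip gives the robot as it stands.
- The arm moves only by the shell command python3 -m creep 'ROWS'. ROWS is a JSON object of lists of equal length, an entry for each row: "offset": the shift along the tool's x, y, z in m, a list of three; "dr": the turn, a rotation vector about the tool's x, y, z in degrees, a list of three; "gripper": the opening, from 0 (shut) to 1 (fully open). A call has 1 to 12 rows; each row shifts and turns the commanded pose from where the row before left it, along the tool's axes as they then stand; what a row does not reach is not made up. A row lasts 1/12 s, in which the tool goes at most 41.7 mm and 7.16 degrees, less where a joint would pass 70% of its speed; a pose out of reach is approached as far as the arm can. A call with a gripper value outside its range is refused whole. The fingers move at their own pace and stop on an object; the grip force is fixed at half the most. Time passes only in rows, so rows that do not move let the fingers close. It gives the time, the measured TCP pose, the force and the opening at its end, in the units of the state.
- manip.state(): the state, without advancing time (a new reading comes with each control period).
- manip.read_camera(name): name is "scene" or "top"; returns the picture (480x640x3 uint8, red, green, blue); there is no depth.
- manip.camera_model(name): a dict with "fx", "fy", "cx", "cy" (pixels), "rvec" (rotation vector, rad) and "tvec" (3), from world to camera coordinates, as OpenCV has them. Camera axes: x right, y down, z forward; pixel columns grow to the right and rows downward; lengths in m; the calibration is good to about 2 mm. A picture is of the moment at which its call begins. camera_model takes no time and is no camera call.
- manip.finish_job(): hands the job in, once; it reports no verdict.
The state is a dict: "t": time; "joints": joint angles; "joint_velocities": joint speeds; "joint_torque": joint torques, N m; "position": TCP position; "orientation": TCP orientation; "contact_force": force on the tool from outside, world axes, zero at the start; "torque": the same for the moment, N m; "finger_gap": finger opening in m.
Only numpy, scipy, OpenCV 4.12 (cv2) and the standard library are available. Lean on these libraries where they do the work, as an engineer would, in place of code of your own. Each camera call takes 0.05 s, during which the arm holds its last target.

## Task

Clear up after the repair: open the drawer of the grey parts cabinet wide, put every salvaged part that lies on the bench (small fan, heatsink, transformer, power module, contactor; not all are there each time) into it, and shut the drawer fully. Seat the handheld meter, screen up, down in its charging cradle with its screen end at the cradle's tall end wall, at whatever point of the job suits you. Leave everything else (bottle, jar, spool, tape, tools, the big fan and other equipment) where it is.

Things in the scene. Friction and masses are not known exactly. Their poses are not given: they have to be found in the camera images.
- cab_drawer0 (a joint): Slide of the one drawer of the grey parts cabinet, in m: 0 shut, 0.173 fully out; it starts 0 to 0.02 out. It slides along the cabinet's own -x axis, towards the robot. Light: about 1 N of friction plus damping of 4 N per m/s, no spring or catch; it stays where it is left.
- cab_drawer0_handle (a point): Middle of the drawer's steel bar handle: a level round bar 11 mm thick and 120 mm long along the drawer's y axis, its axis 35 mm in front of the drawer's front face, on two thin stems near its ends, 38 mm below the cabinet's top and 77 mm above the bench. Axes as the cabinet: -x is the way out. It moves with the drawer. A gripper pointing down can pinch the bar across x, one finger between bar and front (29 mm free).
- drawer_floor (a point): Centre of the drawer's inner floor, on its surface, 22 mm above the bench; moves with the drawer; x axis towards the back of the cabinet, y across, z up. Inside, the drawer is 205 mm (x) by 328 mm (y) with side and back walls 40 mm high over the floor; the front panel rises 80 mm over it. With the drawer 0.165 out, the part of it from x = -102 to about +55 mm is clear of the cabinet; the handle is 158 mm in front of this point.
- cab: Grey steel parts cabinet on the bench, 250 (x) by 370 (y) by 115 mm high, fixed; origin at the centre of its underside; its front faces its -x axis.
- fan: Small black square cooling fan, 60 by 60 by 24 mm high, lying flat. Long side along its x axis, narrow side along its y axis, z up; origin at the centre of its underside. Absent (None) in some starts.
- heatsink: Finned aluminium heatsink, 90 by 38 by 30 mm high, fins up. Long side along its x axis, narrow side along its y axis, z up; origin at the centre of its underside. Absent (None) in some starts.
- transformer: Small mains transformer: steel foot plate 66 by 44 by 5 mm, dark core 60 by 24 mm, 50 mm high overall, copper coil in the middle 36 (x) by 44 (y) mm from 12 to 43 mm height; grip it across the coil. Long side along its x axis, narrow side along its y axis, z up; origin at the centre of its underside. Absent (None) in some starts.
- module: Flat aluminium power module, 95 by 44 by 28 mm high, with a dark terminal strip at one end. Long side along its x axis, narrow side along its y axis, z up; origin at the centre of its underside. Absent (None) in some starts.
- contactor: Grey plastic contactor, 75 by 40 mm and 22 mm high with a raised middle 42 (x) by 40 (y) mm up to 46 mm. Long side along its x axis, narrow side along its y axis, z up; origin at the centre of its underside. Absent (None) in some starts.
- meter: Black handheld multimeter lying on its back, 150 (x) by 62 (y) by 34 mm high; the green screen is at its +x end, the round dial near its middle, three jacks at its -x end. Origin at the centre of its underside, z up out of the screen side. About 0.3 kg.
- meter_screen_end (a point): Point on the meter's underside, 70 mm from its origin towards the screen end (+x).
- cradle_floor (a point): Centre of the floor of the grey charging cradle's pocket (floor 8 mm above the bench), fixed to the bench; x axis points to the tall end wall, z up. The pocket is 156 by 68 mm, so 3 mm clear around the meter. The wall at +x rises 44 mm over the floor and bears two brass contacts; the end wall at -x and the four corner cheeks (26 mm long, 8 mm thick, along the sides at the ends) rise 14 mm; the sides are open for fingers over the middle 104 mm; the base plate is 176 by 84 mm.
- cradle_head (a point): Point on the cradle's pocket floor 70 mm from its centre towards the tall end wall (+x).
- jar: Small amber glass jar with a white cap, 44 mm across, 42 mm high, standing among the parts; bystander.
- spool: Aluminium solder spool, 52 mm across, 40 mm high, standing at the right near the robot; bystander.
- cleaner: White cleaner bottle, 60 mm across, 150 mm high, at the left; bystander.
- tape: Black roll of tape lying flat, 90 mm across, 22 mm high, at the right; bystander.
- driver: Screwdriver lying at the left near the robot, beside the brush; bystander.
- brush: Brush lying at the left near the robot; bystander.
- pliers: Pliers lying at the right, about 140 mm long; bystander.
There are look-alikes about, which are no part of the job. Leave any blue look-alike of the contactor alone.

How it is judged:
On the way, in this order (a step that is already met when the one before it is completed fails the run):
1. the drawer is pulled out by at least 0.14 m (value of joint cab_drawer0 above 0.14 m), for 0.2 s.
2. every part that is present lies at rest inside the drawer (x of fan in the frame of drawer_floor between -0.105 and 0.105 m and y of fan in the frame of drawer_floor between -0.166 and 0.166 m and z of fan in the frame of drawer_floor between -0.01 and 0.06 m and linear speed of each of fan, heatsink, transformer, module, contactor below 0.03 m/s and x of heatsink in the frame of drawer_floor between -0.105 and 0.105 m and y of heatsink in the frame of drawer_floor between -0.166 and 0.166 m and z of heatsink in the frame of drawer_floor between -0.01 and 0.06 m and x of transformer in the frame of drawer_floor between -0.105 and 0.105 m and y of transformer in the frame of drawer_floor between -0.166 and 0.166 m and z of transformer in the frame of drawer_floor between -0.01 and 0.06 m and x of module in the frame of drawer_floor between -0.105 and 0.105 m and y of module in the frame of drawer_floor between -0.166 and 0.166 m and z of module in the frame of drawer_floor between -0.01 and 0.06 m and x of contactor in the frame of drawer_floor between -0.105 and 0.105 m and y of contactor in the frame of drawer_floor between -0.166 and 0.166 m and z of contactor in the frame of drawer_floor between -0.01 and 0.06 m), for 0.2 s.
3. the drawer is shut (within 8 mm) with the parts in it (all of step 2 and value of joint cab_drawer0 below 0.008 m), for 0.2 s.
At the end, for the whole second after the job is handed in: Every part that is present lies at rest inside the drawer, the drawer is shut to within 8 mm, and the meter lies screen up at rest on the floor of the cradle's pocket (centre within 7 mm, height within 4 mm), its screen end within 10 mm of its place at the tall wall (all of step 3 and horizontal distance between meter and cradle_floor below 0.007 m and horizontal distance between meter_screen_end and cradle_head below 0.01 m and z of meter in the frame of cradle_floor between -0.004 and 0.004 m and angle between meter's own z axis and vertical below 0.06 rad and linear speed of meter below 0.02 m/s); the robot touches nothing.
It fails at once if a bystander (jar, spool, bottle, tape, screwdriver, brush, pliers) is moved more than 60 mm (distance of any of jar, spool, cleaner, tape, driver, brush, pliers from where it was at the start of the episode above 0.06 m).
Of fan, heatsink, transformer, module, contactor only 3 to 4 are there at a start; the rules pass over those that are not, and their reading is None.
At some moment in a run one of fan, heatsink, transformer, module, contactor may be knocked a few centimetres aside while the robot is not near it.
It also fails if it takes over 208 s, if anything falls off the work surface, if the arm or the gripper's body presses on something with over 40 N, if the wrist force passes 120 N, or if a joint passes its speed limit or range.

## Working session

There is one attempt and no reset: what is moved stays moved. The work goes in short steps, Python scripts to look and compute and a shell command to move; the robot and the scene stay as the last step left them, time stands still between calls to the robot, and variables do not carry over. Pictures are saved under pics/ and viewed, and the job is handed in when it is done.

```bash
ls; mkdir -p pics
python3 - <<'E'
from bench import manip
import cv2
for n in("scene","top"):
    im=manip.read_camera(n); cv2.imwrite(f"pics/{n}0.png",im[:,:,::-1]); print(n,manip.camera_model(n))
s=manip.state(); print({k:s[k] for k in("t","position","orientation","finger_gap")})
E
```

```text
pics
scene {'fx': 460.2442854405347, 'fy': 460.2442854405347, 'cx': 316.10998158666956, 'cy': 240.54991042671023, 'rvec': array([ 2.4068616 ,  0.73962992, -0.26364964]), 'tvec': array([-0.41920524, -0.14541706,  1.53702829])}
top {'fx': 580.2097115641034, 'fy': 580.2097115641034, 'cx': 317.12385027969316, 'cy': 238.65143468329737, 'rvec': array([ 2.16749875, -2.18885724,  0.0637945 ]), 'tvec': array([0.03200643, 0.48979869, 1.73588694])}
{'t': 0.1, 'position': array([ 0.15262112, -0.60555017,  0.24729145]), 'orientation': array([[ 2.44342890e-01, -9.69688863e-01, -2.47212056e-04],
       [-9.69687330e-01, -2.44342946e-01,  1.73402418e-03],
       [-1.74186846e-03, -1.83978081e-04, -9.99998466e-01]]), 'finger_gap': 0.08518309314376238}
```

View pics/scene0.png

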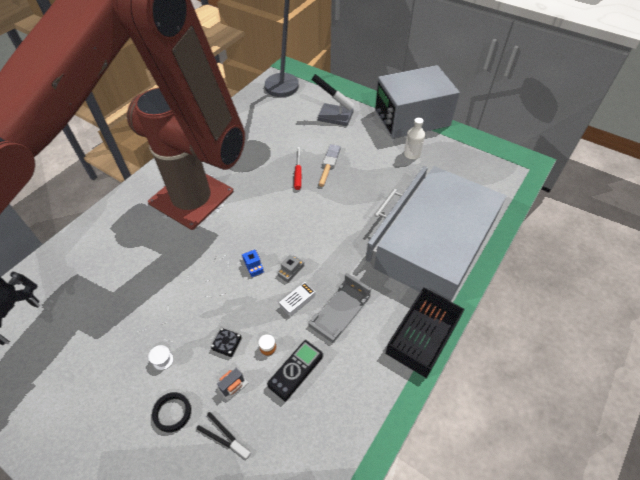

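View pics/top0.png

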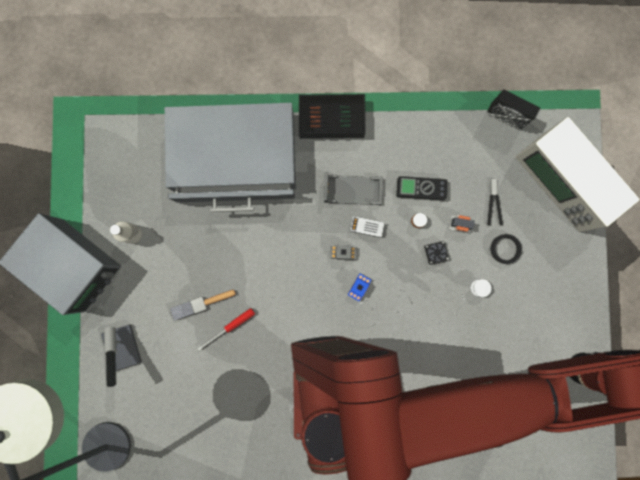

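Run:
```python
import cv2,numpy as np
a=cv2.imread("pics/top0.png")[160:310,300:520]; cv2.imwrite("pics/c_top0.png",cv2.resize(a,None,fx=3.6,fy=3.6,interpolation=cv2.INTER_CUBIC))
a=cv2.imread("pics/scene0.png")[240:410,190:410]; cv2.imwrite("pics/c_scene0.png",cv2.resize(a,None,fx=3.5,fy=3.5,interpolation=cv2.INTER_CUBIC))
a=cv2.imread("pics/scene0.png")[150:300,340:560]; cv2.imwrite("pics/c_cab0.png",cv2.resize(a,None,fx=3.5,fy=3.5,interpolation=cv2.INTER_CUBIC))
```

```text
(no output)
```

View pics/c_top0.png

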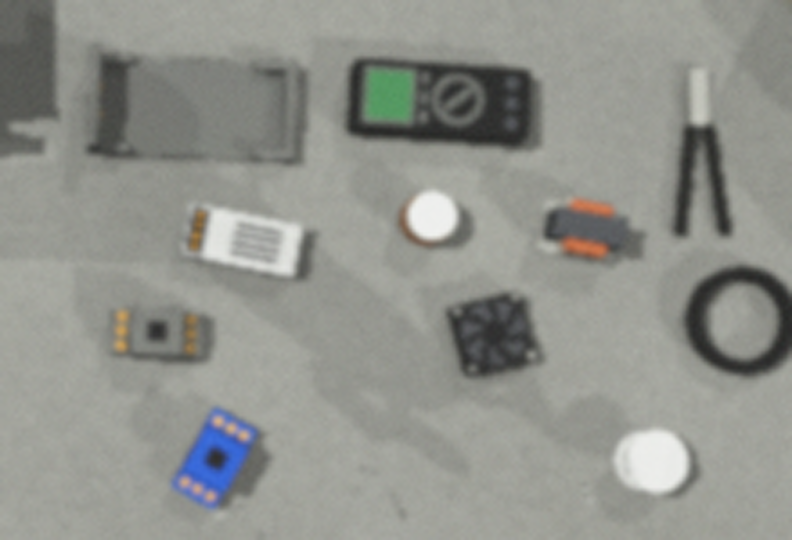

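View pics/c_scene0.png

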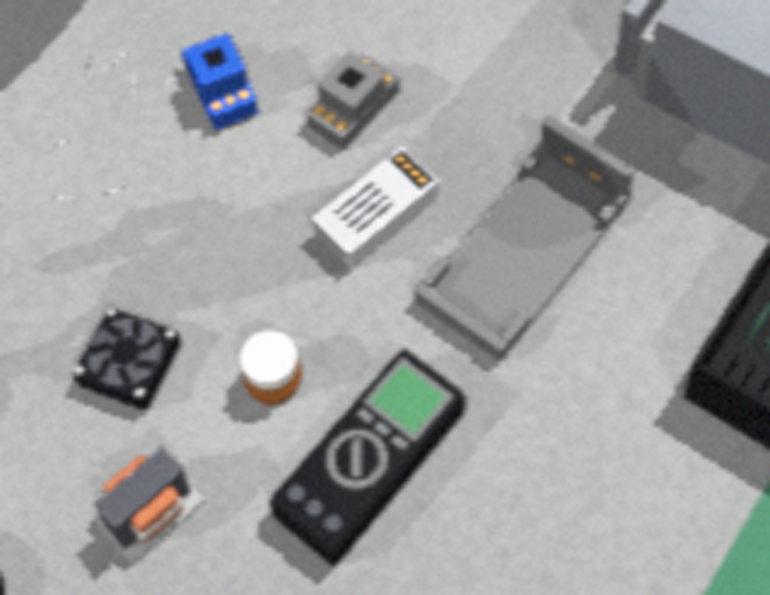

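View pics/c_cab0.png

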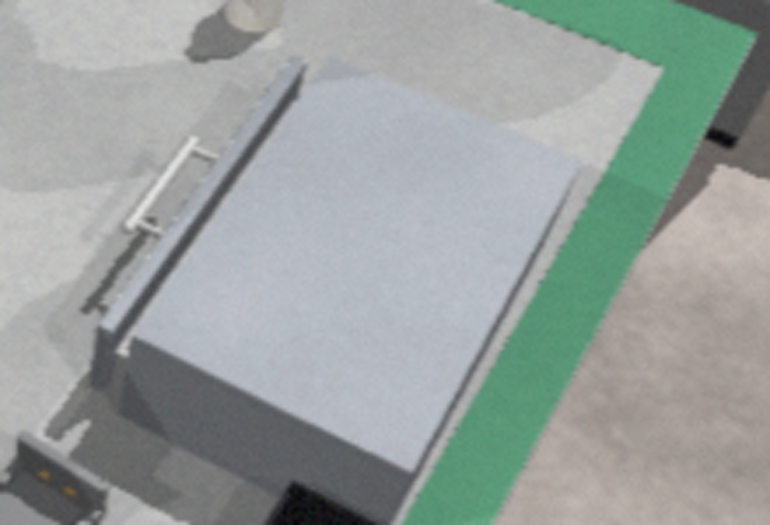

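```bash
cat > h.py <<'E'
import numpy as np, cv2
from scipy.optimize import least_squares
from bench import manip
CM={n:manip.camera_model(n) for n in("scene","top")}
def K(c): return np.array([[c["fx"],0,c["cx"]],[0,c["fy"],c["cy"]],[0,0,1.]])
def proj(n,P):
    c=CM[n]; return cv2.projectPoints(np.asarray(P,float).reshape(-1,3),c["rvec"],c["tvec"],K(c),None)[0].reshape(-1,2)
def ray(n,uv,z):
    c=CM[n]; R=cv2.Rodrigues(c["rvec"])[0]; C=-R.T@c["tvec"]
    d=R.T@np.linalg.inv(K(c))@np.array([uv[0],uv[1],1.]); return C+d*(z-C[2])/d[2]
def place(p,M):
    M=np.asarray(M,float); c,s=np.cos(p[2]),np.sin(p[2])
    return np.c_[p[0]+c*M[:,0]-s*M[:,1],p[1]+s*M[:,0]+c*M[:,1],M[:,2]]
def fit(corr,p0):
    # corr: list of (cam, model pt, pixel)
    f=lambda p:np.concatenate([proj(n,place(p,[m]))[0]-np.array(uv) for n,m,uv in corr])
    r=least_squares(f,p0,loss="soft_l1"); return r.x,np.abs(r.fun).reshape(-1,2).max(1).round(1)
def uncrop(pts,f,off): return [((u+.5)/f-.5+off[0],(v+.5)/f-.5+off[1]) for u,v in pts]
def box(l,w,z0,z1): return [(a*l/2,b*w/2,z) for z in(z0,z1) for a,b in((1,1),(-1,1),(-1,-1),(1,-1))]
E_=[(0,1),(1,2),(2,3),(3,0),(4,5),(5,6),(6,7),(7,4),(0,4),(1,5),(2,6),(3,7)]
def draw(img,n,p,b,f,off,col=(0,255,255)):
    q=proj(n,place(p,b)); q=((q+.5-np.array(off))*f-.5)
    for i,j in E_: cv2.line(img,tuple(int(v) for v in q[i].round()),tuple(int(v) for v in q[j].round()),col,1,cv2.LINE_AA)
E
cat > m0.py <<'E'
from h import *
T=(3.6,(300,160)); S=(3.5,(190,240)); Cc=(3.5,(340,150))
def q4(l,w,z): return [(l/2,w/2,z),(l/2,-w/2,z),(-l/2,w/2,z),(-l/2,-w/2,z)]
def cor(m,top,sc,sS=S,tT=T):
    return [("top",a,b) for a,b in zip(m,uncrop(top,*tT)) if b]+[("scene",a,b) for a,b in zip(m,uncrop(sc,*sS))]
h=np.pi/2
R={}
R["meter"]=fit(cor(q4(.15,.062,.034),[(350,132),(358,58),(527,146),(533,70)],[(407,350),(465,395),(273,500),(330,548)]),[.6,-.2,h])
R["module"]=fit(cor(q4(.095,.044,.028),[(183,250),(196,203),(298,277),(308,222)],[(403,150),(438,183),(313,215),(348,252)]),[.5,-.1,h])
R["fan"]=fit(cor([(.03,.03,.024),(.03,-.03,.024),(-.03,-.03,.024),(-.03,.03,.024)],[(450,310),(515,293),(540,357),(473,376)],[(180,335),(143,400),(75,370),(110,312)]),[.5,-.3,0])
R["transformer"]=fit(cor(q4(.06,.024,.05),[(549,236),(558,207),(624,250),(632,224)],[(155,450),(188,472),(97,500),(133,525)]),[.5,-.3,h])
R["contactor"]=fit(cor([(0,0,.046),(.03,0,.022),(-.03,0,.022)],[(157,330),(121,331),(192,333)],[(351,77),(380,72),(333,118)]),[.5,0,h])
R["cradle"]=fit([("top",a,b) for a,b in zip([(.088,.042,.052),(.088,-.042,.052),(-.088,.042,.022),(-.088,-.042,.022)],uncrop([(90,152),(100,55),(300,160),(305,65)],*T))]+
 [("scene",a,b) for a,b in zip([(.088,.042,.052),(.088,-.042,.052),(-.088,.042,.022),(-.088,-.042,.022)],uncrop([(545,120),(632,175),(417,285),(502,343)],*S))],[.6,0,h])
cab=[(-.125,-.185,.115),(.125,-.185,.115),(.125,.185,.115)]
R["cab"]=fit([("scene",a,b) for a,b in zip(cab,uncrop([(133,338),(412,470),(580,165)],*Cc))]+[("top",a,b) for a,b in zip(cab,[(294,187),(292,103),(165,108)])],[.7,.4,0])
for k,v in R.items(): print(k,v[0][:2].round(4),np.degrees(v[0][2]).round(1),v[1])
for uv in uncrop([(195,140),(130,225)],*Cc): print("handle scene",ray("scene",uv,.0825).round(4))
for uv in [(212,204),(254,204)]: print("handle top",ray("top",uv,.0825).round(4))
B={"meter":box(.15,.062,0,.034),"module":box(.095,.044,0,.028),"fan":box(.06,.06,0,.024),"transformer":box(.06,.024,0.005,.05),"contactor":box(.042,.04,0,.046),"cradle":box(.176,.084,0,.008),"cab":box(.25,.37,0,.115)}
for n,(f,o),sz in(("top",T,(220,150)),("scene",S,(220,170))):
    a=cv2.imread(f"pics/{n}0.png")[o[1]:o[1]+sz[1],o[0]:o[0]+sz[0]]; a=cv2.resize(a,None,fx=f,fy=f,interpolation=cv2.INTER_CUBIC)
    for k in B: draw(a,n,R[k][0],B[k],f,o)
    cv2.imwrite(f"pics/ov_{n}0.png",a)
E
python3 m0.py
```

```text
meter [ 0.6417 -0.2904] 84.8 [1.2 1.  1.1 0.4 2.1 0.6 3.2 1.6]
module [ 0.528  -0.1242] 76.5 [0.2 1.3 1.2 0.8 0.6 0.2 1.  1. ]
fan [ 0.4476 -0.331 ] 14.4 [1.4 1.8 0.6 1.3 1.7 0.2 1.6 2.1]
transformer [ 0.5314 -0.4076] 77.1 [0.9 0.8 0.5 1.2 1.9 1.9 1.9 6.3]
contactor [ 0.4512 -0.0495] 86.4 [0.5 0.9 0.4 0.2 1.4 1.2]
cradle [ 0.6397 -0.0864] 86.2 [2.1 3.  0.5 0.9 1.3 1.2 3.2 2.9]
cab [0.753  0.2779] 1.7 [6.2 1.3 1.7 0.6 1.5 1.2]
handle scene [0.5797 0.3341 0.0825]
handle scene [0.5811 0.2162 0.0825]
handle top [0.5904 0.3335 0.0825]
handle top [0.589  0.2102 0.0825]
```

View pics/ov_top0.png

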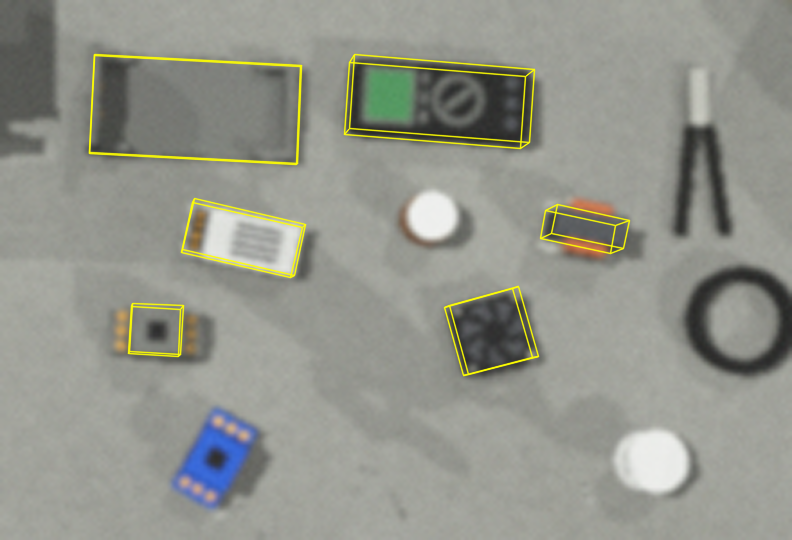

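View pics/ov_scene0.png

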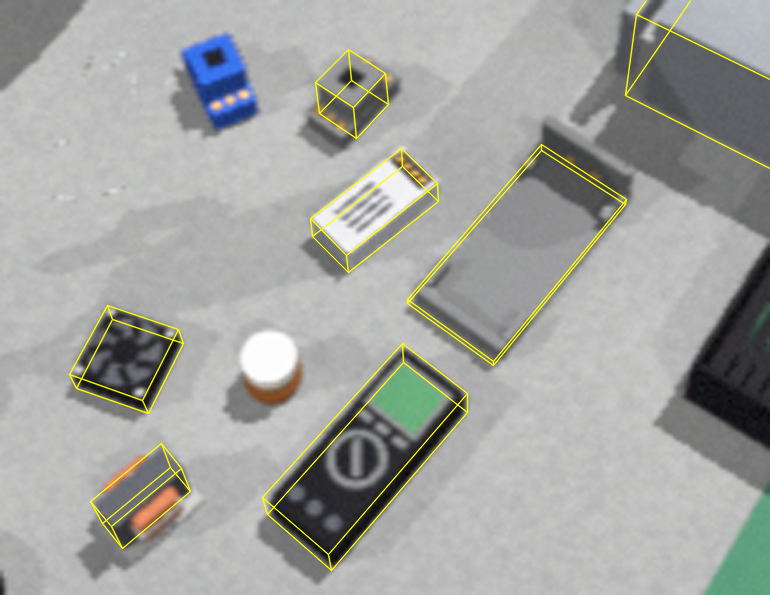

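```bash
cat > to.py <<'E'
import sys
from h import *
# usage: to.py x y z yawdeg  -> tool-frame shift now, and turn
s=manip.state(); R=s["orientation"]; p=s["position"]; x,y,z=map(float,sys.argv[1:4])
d=R.T@(np.array([x,y,z])-p); print("t",round(s["t"],2),"pos",p.round(4),"yaw",np.degrees(np.arctan2(R[1,0],R[0,0])).round(2),"tilt",(R[:,2]*1000).round(1),"gap",round(s["finger_gap"],4),"F",s["contact_force"].round(1),"j",s["joints"].round(2))
print("shift mm",(d*1000).round(1))
if len(sys.argv)>4:
    w=np.radians(float(sys.argv[4])); c,sn=np.cos(w),np.sin(w)
    Rt=np.array([[c,sn,0],[sn,-c,0],[0,0,-1]]); print("dr deg",np.degrees(cv2.Rodrigues(R.T@Rt)[0].ravel()).round(2),"shift after turn",(Rt.T@(np.array([x,y,z])-p)*1000).round(1))
E
python3 -m creep '{"offset":[[0,0,0],[0,0,0],[0,0,0],[0,0,0],[0,0,0],[0,0,0],[0,0,0],[0,0,0],[0,0,0],[0,0,0],[0,0,0]],"dr":[[0,0,-7],[0,0,-7],[0,0,-7],[0,0,-7],[0,0,-7],[0,0,-7],[0,0,-7],[0,0,-7],[0,0,-7],[0,0,-7],[0,0,-7]],"gripper":[1,1,1,1,1,1,1,1,1,1,1]}'; python3 to.py .585 .274 .2 1.5
```

```text
t: 1.02
position: [0.1527, -0.6057, 0.2476]
orientation: [[1.0, 0.026, -0.0], [0.026, -1.0, 0.001], [-0.0, -0.001, -1.0]]
contact_force: [0.1, -0.4, 0.1]
finger_gap: 0.0853
t 1.02 pos [ 0.1527 -0.6057  0.2476] yaw 1.49 tilt [-1.0e-01  1.2e+00 -1.0e+03] gap 0.0853 F [ 0.1 -0.4  0.1] j [-1.45  0.22  1.53  0.    1.39 -1.48]
shift mm [ 455.1 -868.1   48.6]
dr deg [-0.07  0.01 -0.01] shift after turn [ 455.2 -868.1   47.6]
```

```bash
python3 -m creep '{"offset":[[0.019,-0.036,0],[0.019,-0.036,0],[0.019,-0.036,0],[0.019,-0.036,0],[0.019,-0.036,0],[0.019,-0.036,0],[0.019,-0.036,0],[0.019,-0.036,0],[0.019,-0.036,0],[0.019,-0.036,0],[0.019,-0.036,0],[0.019,-0.036,0]],"dr":[[0,0,0],[0,0,0],[0,0,0],[0,0,0],[0,0,0],[0,0,0],[0,0,0],[0,0,0],[0,0,0],[0,0,0],[0,0,0],[0,0,0]],"gripper":[1,1,1,1,1,1,1,1,1,1,1,1]}'; python3 -m creep '{"offset":[[0.019,-0.036,0],[0.019,-0.036,0],[0.019,-0.036,0],[0.019,-0.036,0],[0.019,-0.036,0],[0.019,-0.036,0],[0.019,-0.036,0],[0.019,-0.036,0],[0.019,-0.036,0],[0.019,-0.036,0],[0.019,-0.036,0]],"dr":[[0,0,0],[0,0,0],[0,0,0],[0,0,0],[0,0,0],[0,0,0],[0,0,0],[0,0,0],[0,0,0],[0,0,0],[0,0,0]],"gripper":[1,1,1,1,1,1,1,1,1,1,0.5]}';python3 to.py .585 .274 .15 1.5
```

```text
t: 2.02
position: [0.3722, -0.1676, 0.2482]
orientation: [[1.0, 0.019, 0.0], [0.019, -1.0, -0.0], [0.0, 0.0, -1.0]]
contact_force: [0.3, -0.4, -0.6]
finger_gap: 0.0852
t: 2.93
position: [0.5733, 0.2326, 0.2477]
orientation: [[1.0, 0.02, -0.001], [0.02, -1.0, -0.0], [-0.001, 0.0, -1.0]]
contact_force: [0.3, -0.6, 1.1]
finger_gap: 0.0753
t 2.93 pos [0.5733 0.2326 0.2477] yaw 1.16 tilt [-8.e-01 -3.e-01 -1.e+03] gap 0.0753 F [ 0.3 -0.6  1.1] j [ 0.26  0.21  1.54 -0.    1.39  0.24]
shift mm [ 12.6 -41.2  97.6]
dr deg [ 0.02  0.04 -0.34] shift after turn [ 12.7 -41.1  97.7]
```

```bash
python3 -m creep '{"offset":[[0.003,-0.014,0.03],[0.003,-0.014,0.03],[0.003,-0.013,0.03],[0,0,0],[0,0,0],[0,0,0]],"dr":[[0,0,0],[0,0,0],[0,0,0],[0,0,0],[0,0,0],[0,0,0]],"gripper":[0.35,0.35,0.35,0.35,0.35,0.35]}';python3 to.py .585 .274 .08 1.5
python3 - <<'E'
from h import *
for n,o in(("top",(130,100)),("scene",(320,120))):
    im=manip.read_camera(n)[:,:,::-1]; cv2.imwrite(f"pics/{n}1.png",im)
    cv2.imwrite(f"pics/c_{n}1.png",cv2.resize(im[o[1]:o[1]+150,o[0]:o[0]+200],None,fx=4,fy=4,interpolation=cv2.INTER_CUBIC))
p=manip.state(); R=p["orientation"];q=p["position"]
print(proj("scene",q+.017*R[:,2]),proj("top",q+.017*R[:,2]))
E
```

```text
t: 3.43
position: [0.5818, 0.2713, 0.1595]
orientation: [[1.0, 0.02, 0.001], [0.02, -1.0, -0.0], [0.001, 0.0, -1.0]]
contact_force: [-0.5, -0.1, 0.8]
finger_gap: 0.0299
t 3.43 pos [0.5818 0.2713 0.1595] yaw 1.14 tilt [ 9.e-01 -1.e-01 -1.e+03] gap 0.0299 F [-0.5 -0.1  0.8] j [ 0.31  0.33  1.56 -0.    1.25  0.29]
shift mm [ 3.2 -2.7 79.5]
dr deg [ 0.01 -0.05 -0.36] shift after turn [ 3.3 -2.6 79.5]
[[388.66020402 188.68320867]] [[229.73444225 203.52689454]]
```

View pics/c_scene1.png

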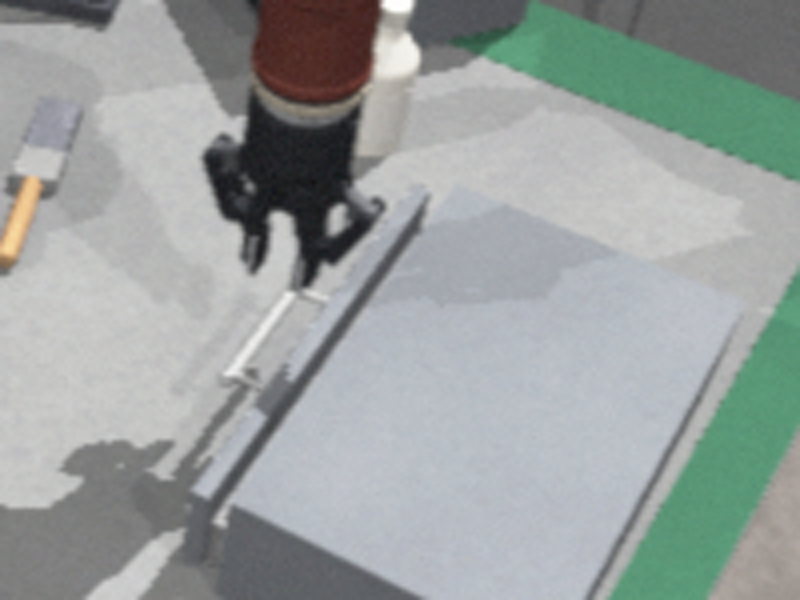

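View pics/c_top1.png

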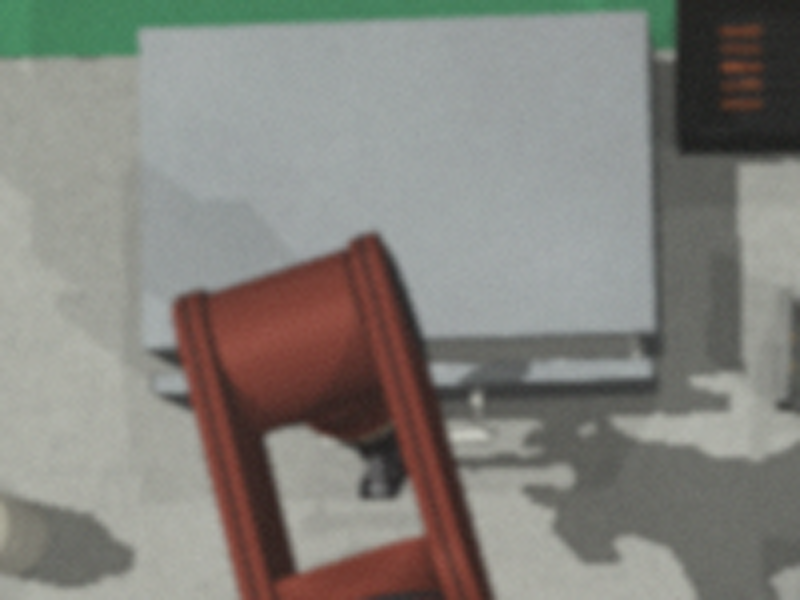

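Run:
```python
from h import *
for b in((0,0),(.8,.3)):
  for uv in ((394.1,193.1),(376.9,214.4)): print("sc",ray("scene",np.array(uv)-b,.077).round(4))
print("top",ray("top",(247,208.7),.079))
a=cv2.imread("pics/top0.png")[180:230,190:280]; cv2.imwrite("pics/c2.png",cv2.resize(a,None,fx=8,fy=8,interpolation=cv2.INTER_CUBIC))
```

```text
sc [0.5816 0.324  0.077 ]
sc [0.5804 0.2191 0.077 ]
sc [0.5789 0.3237 0.077 ]
sc [0.5778 0.2188 0.077 ]
top [0.57585656 0.23124386 0.079     ]
```

View pics/c2.png

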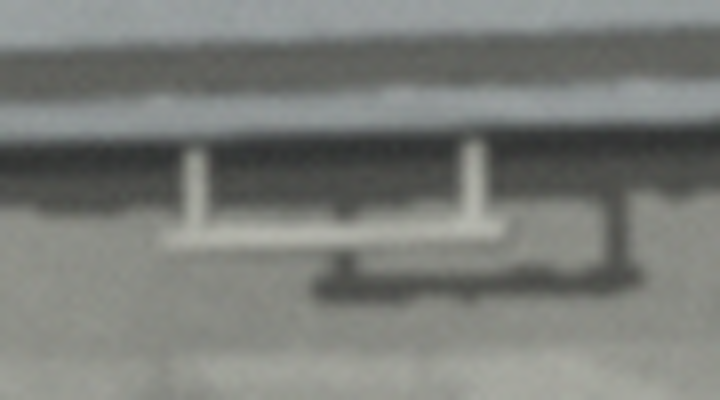

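```bash
python3 -m creep '{"offset":[[-0.006,0,0],[0,0,0.027],[0,0,0.027],[0,0,0.014],[0,0,0.013],[0,0,0],[0,0,0],[0,0,0],[0,0,0],[0,0,0],[0,0,0]],"dr":[[0,0,0],[0,0,0],[0,0,0],[0,0,0],[0,0,0],[0,0,0],[0,0,0],[0,0,0],[0,0,0],[0,0,0],[0,0,0]],"gripper":[0.35,0.35,0.35,0.35,0.35,0.35,0,0,0,0,0]}'; python3 to.py .41 .274 .079 1.5
```

```text
t: 4.45
position: [0.5761, 0.2716, 0.0785]
orientation: [[1.0, 0.02, 0.002], [0.02, -1.0, 0.0], [0.002, -0.0, -1.0]]
contact_force: [0.3, -1.5, 5.4]
finger_gap: 0.0086
t 4.45 pos [0.5761 0.2716 0.0785] yaw 1.14 tilt [ 1.9e+00  3.0e-01 -1.0e+03] gap 0.0086 F [ 0.3 -1.5  5.4] j [ 0.32  0.41  1.62 -0.    1.1   0.3 ]
shift mm [-166.    -5.7   -0.8]
dr deg [-0.01 -0.11 -0.36] shift after turn [-166.    -6.8   -0.5]
```

```bash
python3 -m creep '{"offset":[[-0.012,0,0],[-0.015,0,0],[-0.015,0,0],[-0.015,0,0],[-0.015,0,0],[-0.015,0,0],[-0.015,0,0],[-0.015,0,0],[-0.015,0,0],[-0.015,0,0],[-0.005,0,0],[0,0,0]],"dr":[[0,0,0],[0,0,0],[0,0,0],[0,0,0],[0,0,0],[0,0,0],[0,0,0],[0,0,0],[0,0,0],[0,0,0],[0,0,0],[0,0,0]],"gripper":[0,0,0,0,0,0,0,0,0,0,0,0]}'; python3 to.py .41 .274 .079 1.5
```

```text
t: 5.45
position: [0.4229, 0.2681, 0.0784]
orientation: [[1.0, 0.021, 0.001], [0.021, -1.0, -0.001], [0.001, 0.001, -1.0]]
contact_force: [-0.8, -4.9, 8.0]
finger_gap: 0.0087
t 5.45 pos [0.4229 0.2681 0.0784] yaw 1.2 tilt [ 9.e-01 -1.e+00 -1.e+03] gap 0.0087 F [-0.8 -4.9  8. ] j [ 0.41  0.12  1.98 -0.    1.04  0.39]
shift mm [-12.7  -6.2  -0.6]
dr deg [ 0.06 -0.05 -0.3 ] shift after turn [-12.7  -6.3  -0.6]
```

```bash
for i in 1; do python3 -m creep '{"offset":[[-0.003,0,0],[-0.003,0,0],[-0.002,0,0],[0,0,0]],"dr":[[0,0,0],[0,0,0],[0,0,0],[0,0,0]],"gripper":[0,0,0,0]}'; done; python3 -m creep '{"offset":[[-0.003,0,0],[-0.002,0,0],[0,0,0]],"dr":[[0,0,0],[0,0,0],[0,0,0]],"gripper":[0,0,0]}'
```

```text
t: 5.78
position: [0.4205, 0.268, 0.0786]
orientation: [[1.0, 0.02, 0.012], [0.02, -1.0, 0.001], [0.012, -0.001, -1.0]]
contact_force: [18.0, -3.8, -10.3]
finger_gap: 0.0085
t: 6.03
position: [0.4202, 0.2681, 0.0787]
orientation: [[1.0, 0.02, 0.022], [0.02, -1.0, 0.003], [0.023, -0.002, -1.0]]
contact_force: [40.1, -2.2, -29.5]
finger_gap: 0.0087
```

```bash
python3 -m creep '{"offset":[[0.005,0,0],[0.006,0,0],[0,0,0],[0,0,0],[0,0,0],[0,0,-0.02],[0,0,-0.03],[0,0,-0.04],[0,0,-0.04]],"dr":[[0,0,0],[0,0,0],[0,0,0],[0,0,0],[0,0,0],[0,0,0],[0,0,0],[0,0,0],[0,0,0]],"gripper":[0,0,0.35,0.35,0.35,0.35,0.35,0.35,0.35]}'; python3 to.py .45 -.05 .2 90
```

```text
t: 6.78
position: [0.4194, 0.2682, 0.2072]
orientation: [[1.0, 0.021, -0.004], [0.021, -1.0, -0.001], [-0.004, 0.001, -1.0]]
contact_force: [0.9, 0.2, 0.2]
finger_gap: 0.0297
t 6.78 pos [0.4194 0.2682 0.2072] yaw 1.18 tilt [   -3.7    -1.2 -1000. ] gap 0.0297 F [0.9 0.2 0.2] j [ 0.41 -0.05  1.89  0.    1.3   0.39]
shift mm [ 24.1 318.7   7.5]
dr deg [ -0.11   0.22 -88.82] shift after turn [-318.2   30.6    7.2]
```

```bash
python3 -m creep '{"offset":[[0.002,0.036,0],[0.003,0.036,0],[0.003,0.036,0],[0.003,0.036,0],[0.003,0.036,0],[0.003,0.036,0],[0.003,0.036,0],[0.003,0.036,0.02],[0.002,0.029,0.03],[0,0,0]],"dr":[[0,0,0],[0,0,0],[0,0,0],[0,0,0],[0,0,0],[0,0,0],[0,0,0],[0,0,0],[0,0,4.8],[0,0,0]],"gripper":[0.35,0.5,1,1,1,1,1,1,1,1]}'; python3 to.py .4512 -.0495 .025 -3.6;  python3 - <<'E'
from h import *
for n in("top","scene"):
    im=manip.read_camera(n)[:,:,::-1]; cv2.imwrite(f"pics/{n}2.png",im)
p=manip.state(); R=p["orientation"];q=p["position"]
print(proj("scene",q+.017*R[:,2]),proj("top",q+.017*R[:,2]))
E
```

```text
t: 7.62
position: [0.4494, -0.0509, 0.1524]
orientation: [[0.997, -0.072, -0.007], [-0.072, -0.997, 0.001], [-0.007, -0.0, -1.0]]
contact_force: [-1.9, 1.0, -1.0]
finger_gap: 0.0855
t 7.62 pos [ 0.4494 -0.0509  0.1524] yaw -4.11 tilt [-7.2e+00  5.0e-01 -1.0e+03] gap 0.0855 F [-1.9  1.  -1. ] j [-0.29 -0.1   2.05 -0.    1.2  -0.21]
shift mm [  2.6  -1.6 127.3]
dr deg [-0.    0.41 -0.51] shift after turn [  1.7  -1.5 127.4]
[[287.98965233 242.14208503]] [[343.43639293 249.19333222]]
```

View pics/scene2.png

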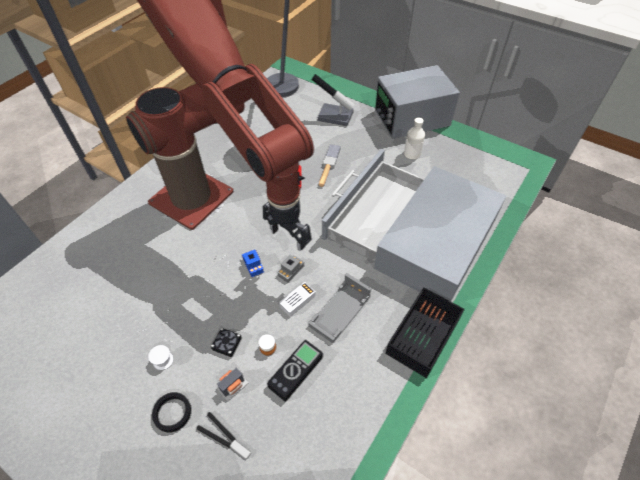

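View pics/top2.png

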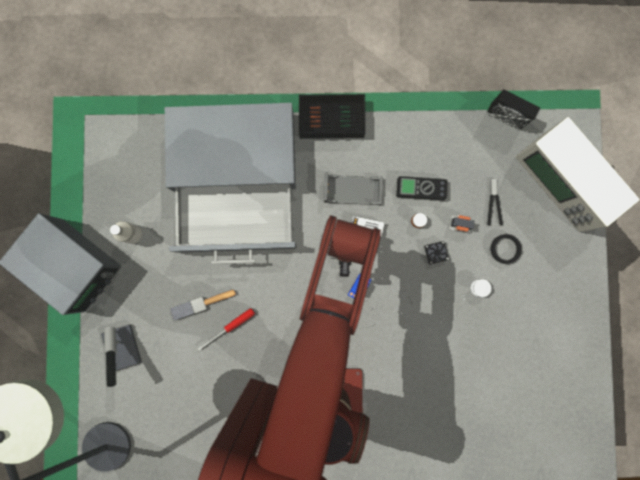

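```bash
python3 -m creep '{"offset":[[0.002,-0.001,0.03],[0,0,0.03],[0,0,0.03],[0,0,0.025],[0,0,0.012],[0,0,0],[0,0,0],[0,0,0],[0,0,0],[0,0,0]],"dr":[[0,0,0],[0,0,0],[0,0,0],[0,0,0],[0,0,0],[0,0,0],[0,0,0],[0,0,0],[0,0,0],[0,0,0]],"gripper":[1,1,1,1,1,0,0,0,0,0]}'; python3 -m creep '{"offset":[[0,0,-0.02],[0,0,-0.04],[0,0,-0.04],[0,0,-0.04],[0,0,0]],"dr":[[0,0,0],[0,0,0],[0,0,0],[0,0,-7],[0,0,-7]],"gripper":[0,0,0,0,0]}'; python3 to.py .55 .16 .16 90
```

```text
t: 8.55
position: [0.4564, -0.0471, 0.0324]
orientation: [[0.998, -0.063, 0.004], [-0.063, -0.998, -0.001], [0.004, 0.001, -1.0]]
contact_force: [-1.2, 1.8, 8.1]
finger_gap: 0.0393
t: 8.97
position: [0.4599, -0.0484, 0.18]
orientation: [[0.983, 0.185, 0.015], [0.185, -0.983, -0.004], [0.014, 0.007, -1.0]]
contact_force: [1.9, -0.9, -0.4]
finger_gap: 0.0393
t 8.97 pos [ 0.4599 -0.0484  0.18  ] yaw 10.67 tilt [  15.2   -4.2 -999.9] gap 0.0393 F [ 1.9 -0.9 -0.4] j [-0.28 -0.13  2.02  0.    1.23 -0.46]
shift mm [ 126.8 -188.2   20.5]
dr deg [  0.89  -0.4  -79.33] shift after turn [208.4  90.1  20. ]
```

```bash
python3 -m creep '{"offset":[[0,0,0],[0,0,0],[0,0,0],[0,0,0],[0,0,0],[0,0,0],[0,0,0],[0,0,0],[0,0,0],[0,0,0],[0,0,0],[0,0,0]],"dr":[[0,0,-7],[0,0,-7],[0,0,-7],[0,0,-7],[0,0,-7],[0,0,-7],[0,0,-7],[0,0,-7],[0,0,-7],[0,0,-7],[0,0,-4],[0,0,0]],"gripper":[0,0,0,0,0,0,0,0,0,0,0,0]}'; python3 to.py .55 .16 .18 91
```

```text
t: 9.97
position: [0.4548, -0.047, 0.171]
orientation: [[0.096, 0.995, 0.001], [0.995, -0.096, -0.0], [-0.0, 0.001, -1.0]]
contact_force: [-0.5, 0.2, -1.0]
finger_gap: 0.039
t 9.97 pos [ 0.4548 -0.047   0.171 ] yaw 84.48 tilt [ 1.1e+00 -2.0e-01 -1.0e+03] gap 0.039 F [-0.5  0.2 -1. ] j [-0.28 -0.12  2.03  0.    1.23 -1.75]
shift mm [215.2  74.9  -9. ]
dr deg [ 0.06  0.01 -6.52] shift after turn [205.3  98.8  -9. ]
```

```bash
python3 -m creep '{"offset":[[0,0,0],[0.034,0.0165,0],[0.034,0.0165,0],[0.034,0.0165,0],[0.034,0.0165,0],[0.034,0.0165,0],[0.034,0.0165,0],[0,0,0.02],[0,0,0.03],[0,0,0.03],[0,0,0.02],[0,0,0]],"dr":[[0,0,-6.5],[0,0,0],[0,0,0],[0,0,0],[0,0,0],[0,0,0],[0,0,0],[0,0,0],[0,0,0],[0,0,0],[0,0,0],[0,0,0]],"gripper":[0,0,0,0,0,0,0,0,0,0,0,0]}'; python3 to.py .55 .16 .057 91
```

```text
t: 10.97
position: [0.5466, 0.158, 0.0654]
orientation: [[-0.013, 1.0, -0.009], [1.0, 0.013, -0.001], [-0.001, -0.009, -1.0]]
contact_force: [-1.5, -0.1, -3.6]
finger_gap: 0.0391
t 10.97 pos [0.5466 0.158  0.0654] yaw 90.72 tilt [   -9.     -1.3 -1000. ] gap 0.0391 F [-1.5 -0.1 -3.6] j [ 0.14  0.3   1.8  -0.    1.05 -1.44]
shift mm [2.  3.5 8.3]
dr deg [-0.52  0.07 -0.28] shift after turn [2.  3.4 8.4]
```

```bash
python3 -m creep '{"offset":[[0,0,0.006],[0,0,0.002],[0,0,0],[0,0,0],[0,0,0],[0,0,-0.02],[0,0,-0.03],[0,0,-0.04],[0,0,-0.04],[0,0,0]],"dr":[[0,0,0],[0,0,0],[0,0,0],[0,0,0],[0,0,0],[0,0,0],[0,0,0],[0,0,0],[0,0,0],[0,0,0]],"gripper":[0,0,0,0.65,0.65,0.65,0.65,0.65,1,1]}'; python3 to.py .528 -.1242 .2 -13.5; python3 to.py .528 -.1242 .2 166.5
```

```text
t: 11.8
position: [0.5563, 0.1593, 0.2037]
orientation: [[-0.015, 1.0, 0.017], [1.0, 0.015, 0.002], [0.002, 0.017, -1.0]]
contact_force: [1.9, 0.2, 2.1]
finger_gap: 0.0776
t 11.8 pos [0.5563 0.1593 0.2037] yaw 90.84 tilt [  17.1    2.5 -999.9] gap 0.0776 F [1.9 0.2 2.1] j [ 0.14  0.13  1.71  0.    1.28 -1.44]
shift mm [-283.   -32.5    2.5]
dr deg [  0.58  -0.99 104.33] shift after turn [ 38.6 282.3   3.7]
t 11.8 pos [0.5563 0.1593 0.2037] yaw 90.84 tilt [  17.1    2.5 -999.9] gap 0.0776 F [1.9 0.2 2.1] j [ 0.14  0.13  1.71  0.    1.28 -1.44]
shift mm [-283.   -32.5    2.5]
dr deg [  0.92   0.54 -75.66] shift after turn [ -38.6 -282.3    3.7]
```

```bash
python3 -m creep '{"offset":[[-0.035,-0.004,0],[-0.035,-0.004,0],[-0.035,-0.004,0],[-0.035,-0.004,0],[-0.035,-0.004,0],[-0.035,-0.004,0],[-0.035,-0.004,0],[-0.035,-0.004,0],[0,0,0],[0,0,0],[0,0,0],[0,0,0]],"dr":[[0,0,7],[0,0,0],[0,0,0],[0,0,0],[0,0,0],[0,0,0],[0,0,0],[0,0,0],[0,0,7],[0,0,7],[0,0,7],[0,0,7]],"gripper":[1,1,1,1,1,1,1,1,1,1,1,1]}'; python3 -m creep '{"offset":[[0,0,0],[0,0,0],[0,0,0],[0,0,0],[0,0,0],[0,0,0],[0,0,0],[0,0,0],[0,0,0],[0,0,0],[0,0,0]],"dr":[[0,0,7],[0,0,7],[0,0,7],[0,0,7],[0,0,7],[0,0,7],[0,0,7],[0,0,7],[0,0,7],[0,0,6.5],[0,0,0]],"gripper":[1,1,1,1,1,1,1,1,1,1,1]}'; python3 to.py .528 -.1242 .022 -13.5
python3 - <<'E'
from h import *
for n in("top","scene"):
    im=manip.read_camera(n)[:,:,::-1]; cv2.imwrite(f"pics/{n}3.png",im)
p=manip.state(); R=p["orientation"];q=p["position"]
print(proj("scene",q+.017*R[:,2]),proj("top",q+.017*R[:,2]))
E
```

```text
t: 12.8
position: [0.4936, -0.1181, 0.1936]
orientation: [[0.568, 0.823, 0.002], [0.823, -0.568, -0.001], [0.001, 0.003, -1.0]]
contact_force: [-0.6, -0.2, -0.2]
finger_gap: 0.0853
t: 13.72
position: [0.4937, -0.1175, 0.1935]
orientation: [[0.971, -0.24, 0.002], [-0.24, -0.971, -0.001], [0.002, 0.0, -1.0]]
contact_force: [-0.2, 0.1, 0.1]
finger_gap: 0.0858
t 13.72 pos [ 0.4937 -0.1175  0.1935] yaw -13.9 tilt [ 2.3e+00 -9.0e-01 -1.0e+03] gap 0.0858 F [-0.2  0.1  0.1] j [-0.39 -0.02  1.89  0.    1.27 -0.15]
shift mm [ 34.5  -1.8 171.6]
dr deg [ 0.02 -0.14 -0.4 ] shift after turn [ 34.9  -1.5 171.5]
[[284.27519949 259.04403005]] [[368.96166304 232.72758101]]
```

View pics/scene3.png

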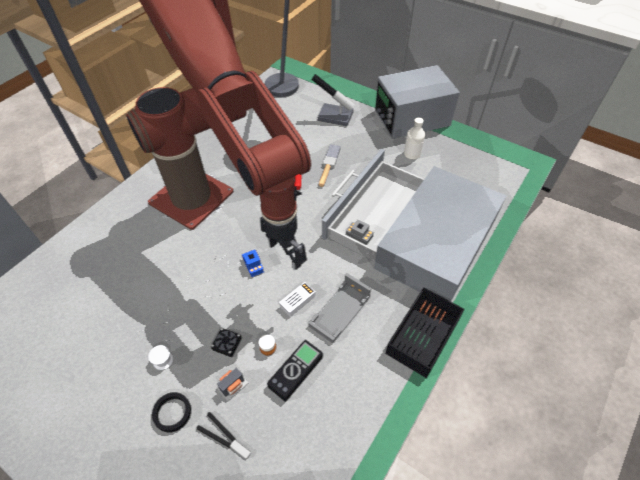

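```bash
python3 -m creep '{"offset":[[0.017,-0.001,0.01],[0.017,0,0.03],[0,0,0.04],[0,0,0.035],[0,0,0.03],[0,0,0.015],[0,0,0.01],[0,0,0],[0,0,0],[0,0,0],[0,0,0],[0,0,0]],"dr":[[0,0,0],[0,0,0],[0,0,0],[0,0,0],[0,0,0],[0,0,0],[0,0,0],[0,0,0],[0,0,0],[0,0,0],[0,0,0],[0,0,0]],"gripper":[0.78,0.78,0.78,0.78,0.78,0.78,0.78,0.78,0,0,0,0]}'; python3 to.py .55 .235 .17 91
```

```text
t: 14.82
position: [0.5281, -0.125, 0.0245]
orientation: [[0.972, -0.236, 0.004], [-0.236, -0.972, -0.001], [0.004, 0.001, -1.0]]
contact_force: [0.7, -0.5, 4.9]
finger_gap: 0.0426
t 14.82 pos [ 0.5281 -0.125   0.0245] yaw -13.64 tilt [    3.8    -1.5 -1000. ] gap 0.0426 F [ 0.7 -0.5  4.9] j [-0.38  0.3   1.89  0.    0.94 -0.14]
shift mm [ -63.  -354.9 -145.9]
dr deg [   0.23   -0.13 -104.64] shift after turn [ 359.5   28.2 -145.5]
```

```bash
python3 -m creep '{"offset":[[0,0,-0.02],[0,0,-0.04],[0,0,-0.04],[0,0,-0.04],[0,0,-0.01],[0,0,0],[0,0,0],[0,0,0],[0,0,0],[0,0,0],[0,0,0],[0,0,0]],"dr":[[0,0,0],[0,0,0],[0,0,-7],[0,0,-7],[0,0,-7],[0,0,-7],[0,0,-7],[0,0,-7],[0,0,-7],[0,0,-7],[0,0,-7],[0,0,-7]],"gripper":[0,0,0,0,0,0,0,0,0,0,0,0]}';  python3 -m creep '{"offset":[[0,0,0],[0,0,0],[0,0,0],[0,0,0],[0,0,0],[0,0,0]],"dr":[[0,0,-7],[0,0,-7],[0,0,-7],[0,0,-7],[0,0,-6.5],[0,0,0]],"gripper":[0,0,0,0,0,0]}'; python3 to.py .55 .237 .17 91
```

```text
t: 15.82
position: [0.5263, -0.1242, 0.1729]
orientation: [[0.549, 0.836, 0.001], [0.836, -0.549, -0.0], [0.0, 0.001, -1.0]]
contact_force: [0.5, 0.3, -1.6]
finger_gap: 0.0433
t: 16.32
position: [0.5263, -0.1242, 0.1728]
orientation: [[-0.019, 1.0, 0.0], [1.0, 0.019, -0.0], [-0.0, 0.0, -1.0]]
contact_force: [-0.7, 0.7, -2.9]
finger_gap: 0.0428
t 16.32 pos [ 0.5263 -0.1242  0.1728] yaw 91.08 tilt [ 5.e-01 -2.e-01 -1.e+03] gap 0.0428 F [-0.7  0.7 -2.9] j [-0.38  0.09  1.82  0.    1.23 -1.97]
shift mm [360.7  30.6   2.7]
dr deg [0.03 0.01 0.08] shift after turn [360.8  30.    2.8]
```

```bash
python3 -m creep '{"offset":[[0.036,0.003,0],[0.036,0.003,0],[0.036,0.003,0],[0.036,0.003,0],[0.036,0.003,0],[0.036,0.003,0],[0.036,0.003,0],[0.036,0.003,0],[0.036,0.003,0],[0.036,0.003,0],[0,0,0.02],[0,0,0]],"dr":[[0,0,0],[0,0,0],[0,0,0],[0,0,0],[0,0,0],[0,0,0],[0,0,0],[0,0,0],[0,0,0],[0,0,0],[0,0,0],[0,0,0]],"gripper":[0,0,0,0,0,0,0,0,0,0,0,0]}'; python3 to.py .55 .237 .05 91
```

```text
t: 17.32
position: [0.549, 0.2378, 0.1496]
orientation: [[-0.015, 1.0, -0.004], [1.0, 0.015, -0.001], [-0.001, -0.004, -1.0]]
contact_force: [-2.5, -0.3, -3.7]
finger_gap: 0.0424
t 17.32 pos [0.549  0.2378 0.1496] yaw 90.86 tilt [   -3.8    -1.  -1000. ] gap 0.0424 F [-2.5 -0.3 -3.7] j [ 0.28  0.25  1.69  0.    1.21 -1.31]
shift mm [-0.8  1.4 99.6]
dr deg [-0.22  0.05 -0.15] shift after turn [-0.9  1.  99.6]
```

```bash
python3 -m creep '{"offset":[[0,0,0.03],[0,0,0.03],[0,0,0.025],[0,0,0.013],[0,0,0],[0,0,0],[0,0,0],[0,0,0],[0,0,-0.02],[0,0,-0.04],[0,0,-0.04],[0,0,-0.04]],"dr":[[0,0,0],[0,0,0],[0,0,0],[0,0,0],[0,0,0],[0,0,0],[0,0,0],[0,0,0],[0,0,0],[0,0,0],[0,0,0],[0,0,0]],"gripper":[0,0,0,0,0,0.65,0.65,0.65,0.65,0.65,1,1]}'; python3 to.py .4476 -.331 .19 14.4
python3 - <<'E'
from h import *
for n in("top","scene"):
    im=manip.read_camera(n)[:,:,::-1]; cv2.imwrite(f"pics/{n}4.png",im)
E
```

```text
t: 18.32
position: [0.5514, 0.2362, 0.1979]
orientation: [[-0.014, 1.0, 0.002], [1.0, 0.014, 0.001], [0.001, 0.002, -1.0]]
contact_force: [0.7, 0.8, 0.6]
finger_gap: 0.0773
t 18.32 pos [0.5514 0.2362 0.1979] yaw 90.82 tilt [ 2.2e+00  6.0e-01 -1.0e+03] gap 0.0773 F [0.7 0.8 0.6] j [ 0.27  0.2   1.65  0.    1.29 -1.31]
shift mm [-565.6 -111.9    7.3]
dr deg [ 0.08 -0.11 76.42] shift after turn [-241.6  523.5    7.9]
```

View pics/scene4.png

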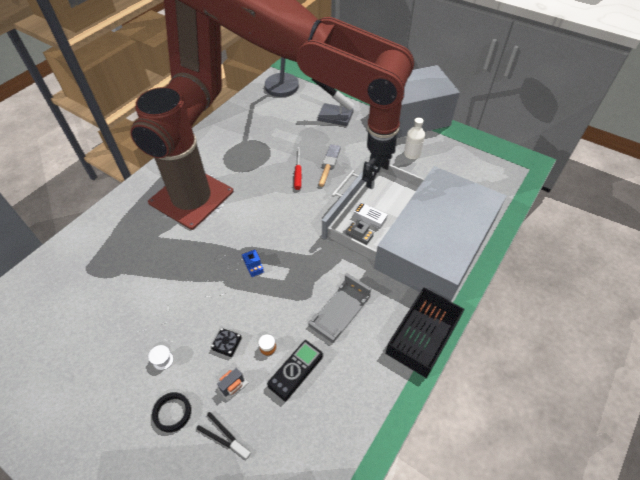

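View pics/top4.png

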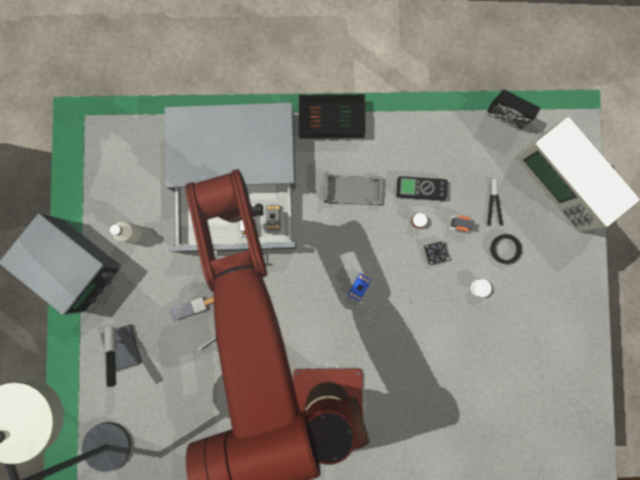

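```bash
python3 -m creep '{"offset":[[-0.035,-0.007,0],[-0.035,-0.007,0],[-0.035,-0.007,0],[-0.035,-0.007,0],[-0.035,-0.007,0],[-0.035,-0.007,0],[-0.035,-0.007,0],[-0.035,-0.007,0],[-0.035,-0.007,0],[-0.035,-0.007,0],[-0.035,-0.007,0],[-0.035,-0.007,0]],"dr":[[0,0,0],[0,0,0],[0,0,0],[0,0,0],[0,0,0],[0,0,0],[0,0,0],[0,0,0],[0,0,0],[0,0,0],[0,0,0],[0,0,0]],"gripper":[1,1,1,1,1,1,1,1,1,1,1,1]}'; python3 -m creep '{"offset":[[-0.035,-0.007,0],[-0.035,-0.007,0],[-0.035,-0.007,0],[-0.035,-0.007,0],[0,0,0],[0,0,0],[0,0,0]],"dr":[[0,0,0],[0,0,0],[0,0,0],[0,0,0],[0,0,-7],[0,0,-6.6],[0,0,0]],"gripper":[1,1,1,1,1,1,1]}'; python3 to.py .4476 -.331 .022 104.4
python3 - <<'E'
from h import *
for n in("top","scene"):
    im=manip.read_camera(n)[:,:,::-1]; cv2.imwrite(f"pics/{n}5.png",im)
p=manip.state(); R=p["orientation"];q=p["position"]
print(proj("scene",q+.017*R[:,2]),proj("top",q+.017*R[:,2]))
im=cv2.imread("pics/scene5.png")[260:440,150:350]; cv2.imwrite("pics/c_scene5.png",cv2.resize(im,None,fx=3.5,fy=3.5,interpolation=cv2.INTER_CUBIC))
E
```

```text
t: 19.42
position: [0.4733, -0.1872, 0.1962]
orientation: [[-0.014, 1.0, 0.003], [1.0, 0.014, -0.002], [-0.002, 0.003, -1.0]]
contact_force: [0.8, 0.5, -0.7]
finger_gap: 0.0855
t: 20.0
position: [0.4473, -0.3268, 0.1957]
orientation: [[-0.251, 0.968, 0.002], [0.968, 0.251, -0.002], [-0.002, 0.001, -1.0]]
contact_force: [0.2, 0.6, 0.3]
finger_gap: 0.0855
t 20.0 pos [ 0.4473 -0.3268  0.1957] yaw 104.56 tilt [    1.8    -1.7 -1000. ] gap 0.0855 F [0.2 0.6 0.3] j [-0.77  0.09  1.77  0.    1.28 -2.6 ]
shift mm [ -3.8  -1.  173.7]
dr deg [0.07 0.12 0.16] shift after turn [ -4.1  -0.8 173.7]
[[215.32953006 310.28660232]] [[445.59124751 248.60468439]]
```

View pics/c_scene5.png

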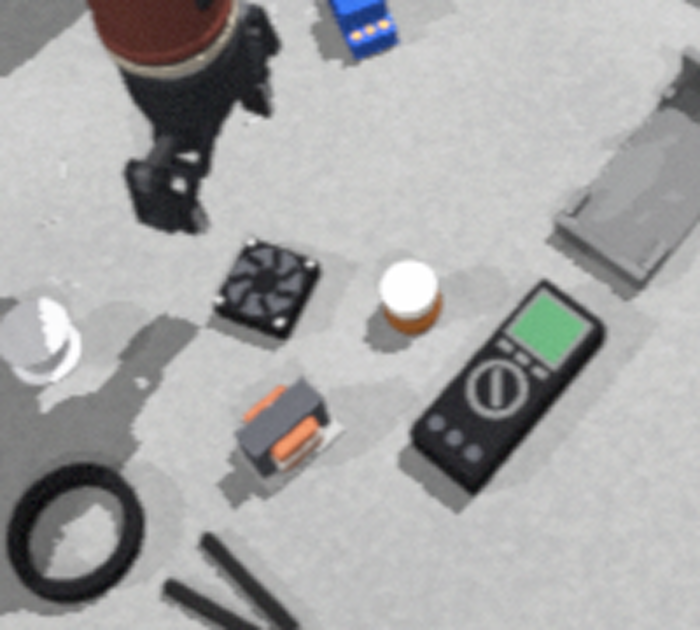

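```bash
python3 -m creep '{"offset":[[-0.004,-0.001,0.03],[0,0,0.04],[0,0,0.04],[0,0,0.035],[0,0,0.02],[0,0,0.008],[0,0,0],[0,0,0],[0,0,0],[0,0,0],[0,0,0]],"dr":[[0,0,0],[0,0,0],[0,0,0],[0,0,0],[0,0,0],[0,0,0],[0,0,0],[0,0,0],[0,0,0],[0,0,0],[0,0,0]],"gripper":[1,1,1,1,1,1,1,0,0,0,0]}'; python3 -m creep '{"offset":[[0,0,-0.02],[0,0,-0.04],[0,0,-0.04],[0,0,-0.04],[0,0,0],[0,0,0]],"dr":[[0,0,0],[0,0,0],[0,0,0],[0,0,7],[0,0,6.5],[0,0,0]],"gripper":[0,0,0,0,0,0]}';python3 to.py .55 .32 .17 91
```

```text
t: 21.02
position: [0.4492, -0.3312, 0.0243]
orientation: [[-0.249, 0.968, 0.004], [0.968, 0.249, -0.004], [-0.004, 0.003, -1.0]]
contact_force: [-0.1, 0.6, 6.7]
finger_gap: 0.0582
t: 21.52
position: [0.4493, -0.3315, 0.1663]
orientation: [[-0.012, 1.0, 0.006], [1.0, 0.012, -0.006], [-0.006, 0.006, -1.0]]
contact_force: [-0.7, -0.3, -1.4]
finger_gap: 0.0584
t 21.52 pos [ 0.4493 -0.3315  0.1663] yaw 90.7 tilt [    6.4    -6.3 -1000. ] gap 0.0584 F [-0.7 -0.3 -1.4] j [-0.78  0.13  1.79 -0.    1.21 -2.36]
shift mm [650.2 108.7  -7.2]
dr deg [ 0.36  0.37 -0.3 ] shift after turn [649.7 112.   -3.7]
```

```bash
python3 -m creep '{"offset":[[0.036,0.006,0],[0.036,0.006,0],[0.036,0.006,0],[0.036,0.006,0],[0.036,0.006,0],[0.036,0.006,0],[0.036,0.006,0],[0.036,0.006,0],[0.036,0.006,0],[0.036,0.006,0],[0.036,0.006,0],[0.036,0.006,0]],"dr":[[0,0,0],[0,0,0],[0,0,0],[0,0,0],[0,0,0],[0,0,0],[0,0,0],[0,0,0],[0,0,0],[0,0,0],[0,0,0],[0,0,0]],"gripper":[0,0,0,0,0,0,0,0,0,0,0,0]}'; python3 -m creep '{"offset":[[0.036,0.006,0],[0.036,0.006,0],[0.036,0.006,0],[0.036,0.006,0],[0.036,0.006,0],[0.036,0.006,0],[0,0,0]],"dr":[[0,0,0],[0,0,0],[0,0,0],[0,0,0],[0,0,0],[0,0,0],[0,0,0]],"gripper":[0,0,0,0,0,0,0]}';python3 to.py .55 .316 .049 91
```

```text
t: 22.52
position: [0.511, 0.1053, 0.1601]
orientation: [[-0.02, 1.0, -0.002], [1.0, 0.02, -0.0], [-0.0, -0.002, -1.0]]
contact_force: [0.7, -1.3, -1.5]
finger_gap: 0.0582
t: 23.1
position: [0.5435, 0.3257, 0.1597]
orientation: [[-0.024, 1.0, -0.002], [1.0, 0.024, 0.002], [0.002, -0.002, -1.0]]
contact_force: [-0.4, -0.8, -1.6]
finger_gap: 0.0583
t 23.1 pos [0.5435 0.3257 0.1597] yaw 91.38 tilt [   -1.7     2.1 -1000. ] gap 0.0583 F [-0.4 -0.8 -1.6] j [ 0.41  0.31  1.58  0.    1.24 -1.18]
shift mm [-10.    6.5 110.7]
dr deg [-0.09 -0.12  0.38] shift after turn [ -9.8   6.4 110.7]
```

```bash
python3 -m creep '{"offset":[[-0.009,0.006,0.02],[0,0,0.03],[0,0,0.03],[0,0,0.02],[0,0,0.009],[0,0,0],[0,0,0],[0,0,0],[0,0,0],[0,0,-0.02],[0,0,-0.04],[0,0,-0.04]],"dr":[[0,0,0],[0,0,0],[0,0,0],[0,0,0],[0,0,0],[0,0,0],[0,0,0],[0,0,0],[0,0,0],[0,0,0],[0,0,0],[0,0,0]],"gripper":[0,0,0,0,0,0,0.78,0.78,0.78,0.78,0.78,0.78]}'; python3 -m creep '{"offset":[[0,0,-0.03],[0,0,-0.02],[0,0,0]],"dr":[[0,0,0],[0,0,0],[0,0,0]],"gripper":[1,1,1]}'; python3 to.py .5314 -.4076 .2 -13
python3 - <<'E'
from h import *
for n in("top","scene"):
    im=manip.read_camera(n)[:,:,::-1]; cv2.imwrite(f"pics/{n}6.png",im)
im=cv2.imread("pics/scene6.png")[140:290,300:500]; a=cv2.resize(im,None,fx=3.5,fy=3.5,interpolation=cv2.INTER_CUBIC)
cv2.imwrite("pics/c_scene6.png",a)
im=cv2.imread("pics/scene6.png")[300:450,180:380]; a=cv2.resize(im,None,fx=3.5,fy=3.5,interpolation=cv2.INTER_CUBIC)
cv2.imwrite("pics/c_scene6b.png",a)
E
```

```text
t: 24.1
position: [0.5498, 0.3108, 0.153]
orientation: [[-0.017, 1.0, -0.002], [1.0, 0.017, -0.001], [-0.001, -0.002, -1.0]]
contact_force: [1.4, 0.7, 0.3]
finger_gap: 0.0667
t: 24.35
position: [0.5544, 0.3127, 0.2113]
orientation: [[-0.017, 1.0, 0.012], [1.0, 0.017, 0.005], [0.005, 0.012, -1.0]]
contact_force: [1.0, 0.5, 2.0]
finger_gap: 0.0859
t 24.35 pos [0.5544 0.3127 0.2113] yaw 90.97 tilt [  12.4    5.1 -999.9] gap 0.0859 F [1.  0.5 2. ] j [ 0.39  0.26  1.54  0.    1.32 -1.2 ]
shift mm [-719.9  -35.3    7.3]
dr deg [  0.25  -0.85 103.97] shift after turn [139.6 707.1  11.3]
```

View pics/c_scene6.png

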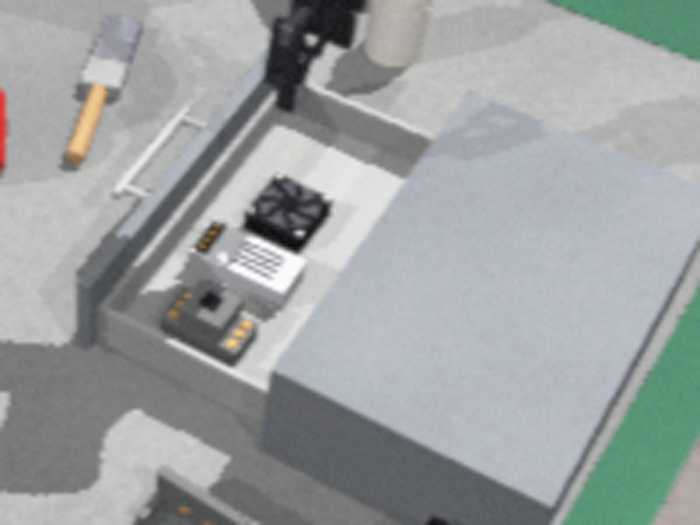

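View pics/c_scene6b.png

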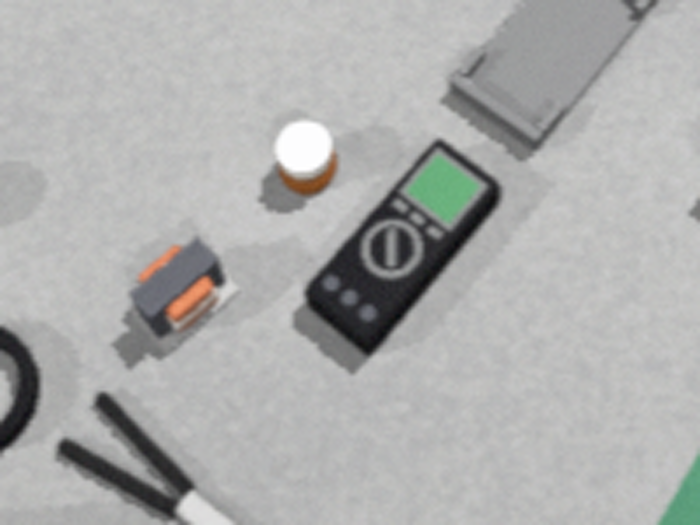

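View pics/top6.png

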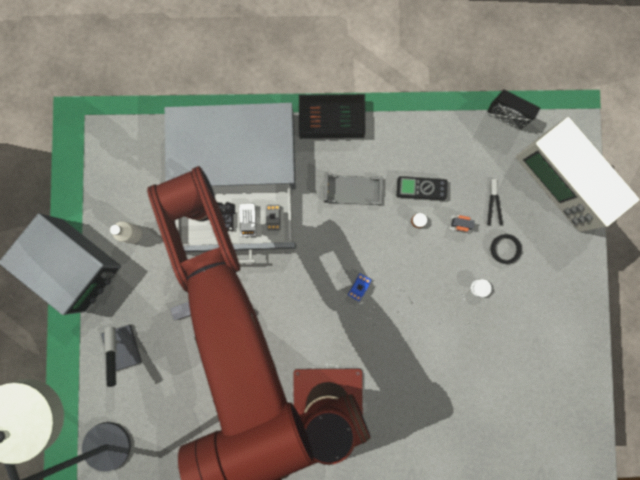

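```bash
python3 -m creep '{"offset":[[-0.036,-0.002,0],[-0.036,-0.002,0],[-0.036,-0.002,0],[-0.036,-0.002,0],[-0.036,-0.002,0],[-0.036,-0.002,0],[-0.036,-0.002,0],[-0.036,-0.002,0],[-0.036,-0.002,0],[-0.036,-0.002,0],[-0.036,-0.002,0],[-0.036,-0.002,0]],"dr":[[0,0,0],[0,0,0],[0,0,0],[0,0,0],[0,0,0],[0,0,0],[0,0,0],[0,0,0],[0,0,0],[0,0,0],[0,0,0],[0,0,0]],"gripper":[1,1,1,1,1,1,1,1,1,1,1,1]}'; python3 -m creep '{"offset":[[-0.036,-0.002,0],[-0.036,-0.002,0],[-0.036,-0.002,0],[-0.036,-0.002,0],[-0.036,-0.002,0],[-0.036,-0.002,0],[-0.036,-0.002,0],[-0.036,-0.002,0],[0,0,0],[0,0,0],[0,0,0],[0,0,0]],"dr":[[0,0,0],[0,0,0],[0,0,0],[0,0,0],[0,0,0],[0,0,0],[0,0,0],[0,0,0],[0,0,7],[0,0,7],[0,0,7],[0,0,7]],"gripper":[1,1,1,1,1,1,1,1,1,1,1,1]}'; python3 -m creep '{"offset":[[0,0,0],[0,0,0],[0,0,0],[0,0,0],[0,0,0],[0,0,0],[0,0,0],[0,0,0],[0,0,0],[0,0,0],[0,0,0],[0,0,0]],"dr":[[0,0,7],[0,0,7],[0,0,7],[0,0,7],[0,0,7],[0,0,7],[0,0,7],[0,0,7],[0,0,7],[0,0,7],[0,0,6],[0,0,0]],"gripper":[1,1,1,1,1,1,1,1,1,1,1,1]}'; python3 to.py .5314 -.4076 .032 -13
python3 - <<'E'
from h import *
for n in("top","scene"):
    im=manip.read_camera(n)[:,:,::-1]; cv2.imwrite(f"pics/{n}7.png",im)
im=cv2.imread("pics/scene7.png")[300:450,180:380]; a=cv2.resize(im,None,fx=3.5,fy=3.5,interpolation=cv2.INTER_CUBIC)
cv2.imwrite("pics/c_scene7.png",a)
p=manip.state(); R=p["orientation"];q=p["position"]
print(proj("scene",q+.017*R[:,2]),proj("top",q+.017*R[:,2]))
E
```

```text
t: 25.45
position: [0.5326, -0.1225, 0.2008]
orientation: [[-0.017, 1.0, -0.002], [1.0, 0.017, 0.001], [0.001, -0.002, -1.0]]
contact_force: [0.3, -0.3, -0.1]
finger_gap: 0.0854
t: 26.45
position: [0.5216, -0.4091, 0.2001]
orientation: [[0.461, 0.887, -0.002], [0.887, -0.461, 0.003], [0.001, -0.003, -1.0]]
contact_force: [0.4, 0.0, -0.7]
finger_gap: 0.0852
t: 27.45
position: [0.5219, -0.4087, 0.2004]
orientation: [[0.973, -0.229, -0.002], [-0.229, -0.973, 0.002], [-0.003, -0.002, -1.0]]
contact_force: [-0.6, 0.2, -0.3]
finger_gap: 0.0853
t 27.45 pos [ 0.5219 -0.4087  0.2004] yaw -13.26 tilt [   -2.2     2.2 -1000. ] gap 0.0853 F [-0.6  0.2 -0.3] j [-0.78  0.35  1.46 -0.    1.33 -0.55]
shift mm [  9.4  -2.9 168.4]
dr deg [-0.09  0.15 -0.26] shift after turn [  9.   -3.2 168.4]
[[214.84302584 354.00370738]] [[475.80844086 220.9487458 ]]
```

View pics/scene7.png

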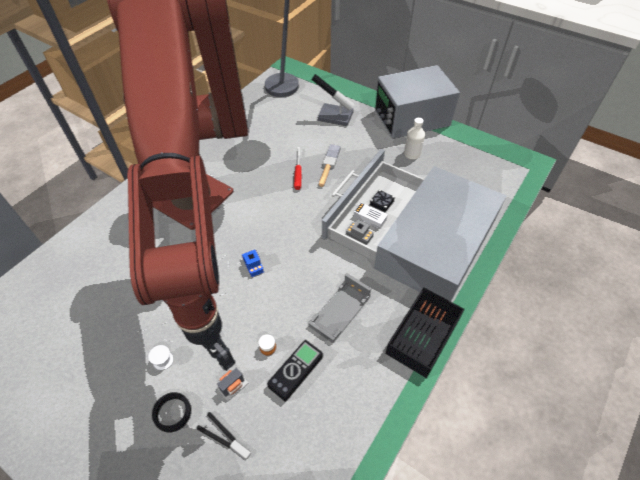

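```bash
python3 -m creep '{"offset":[[0.009,-0.003,0.03],[0,0,0.04],[0,0,0.04],[0,0,0.035],[0,0,0.02],[0,0,0.005],[0,0,0],[0,0,0],[0,0,0],[0,0,0],[0,0,0]],"dr":[[0,0,0],[0,0,0],[0,0,0],[0,0,0],[0,0,0],[0,0,0],[0,0,0],[0,0,0],[0,0,0],[0,0,0],[0,0,0]],"gripper":[1,1,1,1,1,1,1,0,0,0,0]}'; python3 -m creep '{"offset":[[0,0,-0.02],[0,0,-0.04],[0,0,-0.04],[0,0,-0.04],[0,0,0],[0,0,0],[0,0,0]],"dr":[[0,0,0],[0,0,0],[0,0,0],[0,0,-7],[0,0,-7],[0,0,0],[0,0,0]],"gripper":[0,0,0,0,0,0,0]}';python3 to.py .545 .393 .175 1.5
```

```text
t: 28.47
position: [0.5334, -0.4099, 0.0354]
orientation: [[0.974, -0.225, 0.003], [-0.225, -0.974, -0.003], [0.004, 0.002, -1.0]]
contact_force: [1.0, -1.0, -3.8]
finger_gap: 0.0433
t: 29.05
position: [0.5316, -0.408, 0.1722]
orientation: [[1.0, 0.013, -0.001], [0.013, -1.0, 0.001], [-0.001, -0.001, -1.0]]
contact_force: [-0.8, 0.6, -5.1]
finger_gap: 0.0432
t 29.05 pos [ 0.5316 -0.408   0.1722] yaw 0.74 tilt [-5.e-01  5.e-01 -1.e+03] gap 0.0432 F [-0.8  0.6 -5.1] j [-0.77  0.38  1.47  0.    1.29 -0.79]
shift mm [  23.8 -800.8   -2.4]
dr deg [-0.03  0.03 -0.76] shift after turn [  34.3 -800.4   -2.8]
```

```bash
python3 -m creep '{"offset":[[0.001,-0.036,0],[0.001,-0.036,0],[0.001,-0.036,0],[0.001,-0.036,0],[0.001,-0.036,0],[0.001,-0.036,0],[0.001,-0.036,0],[0.001,-0.036,0],[0.001,-0.036,0],[0.001,-0.036,0],[0.001,-0.036,0],[0.001,-0.036,0]],"dr":[[0,0,0],[0,0,0],[0,0,0],[0,0,0],[0,0,0],[0,0,0],[0,0,0],[0,0,0],[0,0,0],[0,0,0],[0,0,0],[0,0,0]],"gripper":[0,0,0,0,0,0,0,0,0,0,0,0]}'; python3 -m creep '{"offset":[[0.001,-0.036,0],[0.001,-0.036,0],[0.001,-0.036,0],[0.001,-0.036,0],[0.001,-0.036,0],[0.001,-0.036,0],[0.001,-0.036,0],[0.001,-0.036,0],[0.001,-0.036,0],[0.001,-0.036,0],[0,0,0],[0,0,0]],"dr":[[0,0,0],[0,0,0],[0,0,0],[0,0,0],[0,0,0],[0,0,0],[0,0,0],[0,0,0],[0,0,0],[0,0,0],[0,0,0],[0,0,0]],"gripper":[0,0,0,0,0,0,0,0,0,0,0,0]}';python3 to.py .545 .393 .06 1.5
```

```text
t: 30.05
position: [0.5346, 0.0256, 0.1695]
orientation: [[1.0, 0.012, -0.005], [0.012, -1.0, 0.001], [-0.005, -0.001, -1.0]]
contact_force: [1.7, -0.3, -5.6]
finger_gap: 0.0433
t: 31.05
position: [0.5387, 0.3848, 0.1688]
orientation: [[1.0, 0.017, -0.005], [0.017, -1.0, -0.003], [-0.005, 0.003, -1.0]]
contact_force: [-0.6, -1.2, -5.0]
finger_gap: 0.0428
t 31.05 pos [0.5387 0.3848 0.1688] yaw 0.95 tilt [   -5.1    -2.8 -1000. ] gap 0.0428 F [-0.6 -1.2 -5. ] j [0.5  0.37 1.49 0.   1.28 0.48]
shift mm [  7.   -8.4 108.7]
dr deg [ 0.15  0.29 -0.55] shift after turn [  6.5  -8.  108.8]
```

```bash
python3 -m creep '{"offset":[[0.007,-0.008,0.02],[0,0,0.03],[0,0,0.03],[0,0,0.02],[0,0,0.008],[0,0,0],[0,0,0],[0,0,0],[0,0,0],[0,0,-0.02],[0,0,-0.04],[0,0,-0.04]],"dr":[[0,0,0],[0,0,0],[0,0,0],[0,0,0],[0,0,0],[0,0,0],[0,0,0],[0,0,0],[0,0,0],[0,0,0],[0,0,0],[0,0,0]],"gripper":[0,0,0,0,0,0,0.65,0.65,0.65,0.65,0.65,0.65]}'; python3 -m creep '{"offset":[[-0.03,0.03,-0.02],[-0.03,0.03,-0.02],[-0.03,0.03,0],[-0.03,0.03,0],[0,0,0]],"dr":[[0,0,0],[0,0,0],[0,0,0],[0,0,0],[0,0,0]],"gripper":[0.35,0.35,0.35,0.35,0.35]}'; python3 to.py .3 .272 .2 1.5
python3 - <<'E'
from h import *
for n in("top","scene"):
    im=manip.read_camera(n)[:,:,::-1]; cv2.imwrite(f"pics/{n}8.png",im)
im=cv2.imread("pics/scene8.png")[140:290,300:500]; a=cv2.resize(im,None,fx=3.5,fy=3.5,interpolation=cv2.INTER_CUBIC)
cv2.imwrite("pics/c_scene8.png",a)
E
```

```text
t: 32.05
position: [0.5473, 0.3915, 0.1655]
orientation: [[1.0, 0.016, -0.001], [0.016, -1.0, -0.001], [-0.001, 0.001, -1.0]]
contact_force: [0.1, 0.2, 0.8]
finger_gap: 0.0555
t: 32.47
position: [0.4311, 0.2735, 0.1989]
orientation: [[1.0, 0.016, -0.005], [0.016, -1.0, -0.003], [-0.005, 0.003, -1.0]]
contact_force: [-0.1, 0.5, -1.1]
finger_gap: 0.0298
t 32.47 pos [0.4311 0.2735 0.1989] yaw 0.91 tilt [   -4.8    -3.2 -1000. ] gap 0.0298 F [-0.1  0.5 -1.1] j [ 0.41 -0.01  1.87 -0.    1.29  0.4 ]
shift mm [-131.1   -0.6   -0.4]
dr deg [ 0.18  0.28 -0.59] shift after turn [-131.1   -2.    -1.1]
```

View pics/c_scene8.png

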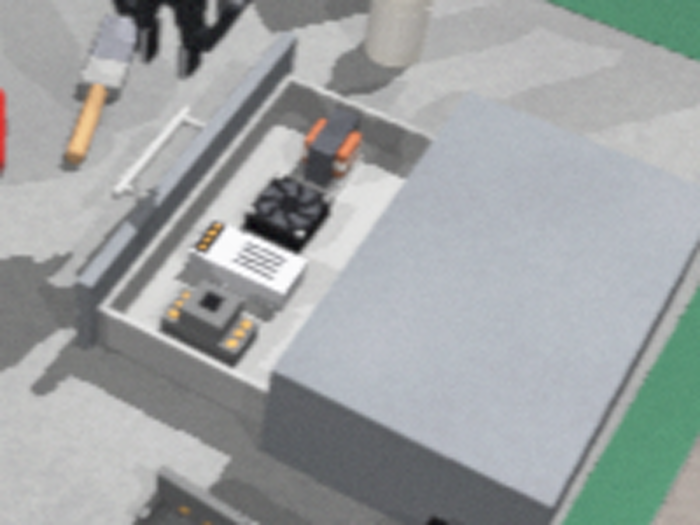

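View pics/top8.png

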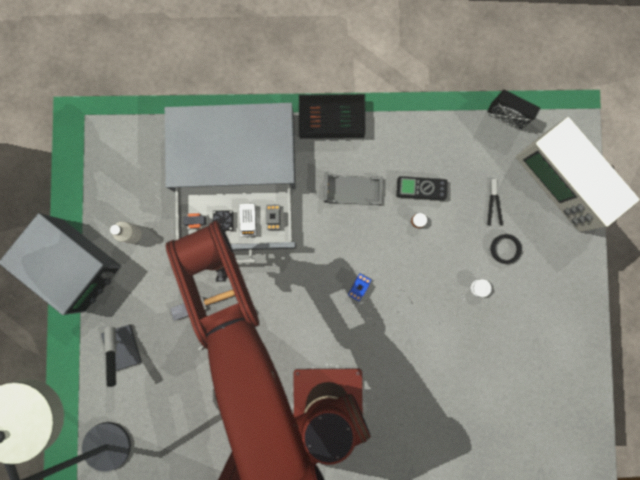

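```bash
python3 -m creep '{"offset":[[-0.012,0,0],[0,0,0.03],[0,0,0.03],[0,0,0.03],[0,0,0.02],[0,0,0.01],[0,0,0],[0,0,0],[0,0,0],[0,0,0],[0,0,0]],"dr":[[0,0,0],[0,0,0],[0,0,0],[0,0,0],[0,0,0],[0,0,0],[0,0,0],[0,0,0],[0,0,0],[0,0,0],[0,0,0]],"gripper":[0.35,0.35,0.35,0.35,0.35,0.35,0.35,0,0,0,0]}'; python3 to.py .5935 .272 .0785 1.5
```

```text
t: 33.48
position: [0.4271, 0.2787, 0.0815]
orientation: [[1.0, 0.017, 0.003], [0.017, -1.0, 0.002], [0.003, -0.002, -1.0]]
contact_force: [1.0, 2.5, 3.7]
finger_gap: 0.0087
t 33.48 pos [0.4271 0.2787 0.0815] yaw 0.95 tilt [    3.3     2.  -1000. ] gap 0.0087 F [1.  2.5 3.7] j [0.42 0.14 1.96 0.   1.04 0.41]
shift mm [166.2   9.4   3.5]
dr deg [-0.11 -0.19 -0.55] shift after turn [166.1  11.    3. ]
```

```bash
python3 -m creep '{"offset":[[0.005,0,0],[0.01,0,0],[0.015,0,0],[0.016,0,0],[0.016,0,0],[0.016,0,0],[0.016,0,0],[0.016,0,0],[0.016,0,0],[0.014,0,0],[0.01,0,0],[0.006,0,0]],"dr":[[0,0,0],[0,0,0],[0,0,0],[0,0,0],[0,0,0],[0,0,0],[0,0,0],[0,0,0],[0,0,0],[0,0,0],[0,0,0],[0,0,0]],"gripper":[0,0,0,0,0,0,0,0,0,0,0,0]}'; python3 -m creep '{"offset":[[0.004,0,0],[0.002,0,0],[0.002,0,0],[0,0,0]],"dr":[[0,0,0],[0,0,0],[0,0,0],[0,0,0]],"gripper":[0,0,0,0]}';python3 to.py .5935 .272 .0785 1.5
```

```text
t: 34.48
position: [0.5834, 0.2822, 0.0815]
orientation: [[1.0, 0.016, 0.003], [0.016, -1.0, 0.004], [0.003, -0.004, -1.0]]
contact_force: [-1.6, 6.5, 5.1]
finger_gap: 0.0086
t: 34.82
position: [0.5907, 0.2824, 0.0814]
orientation: [[1.0, 0.017, 0.003], [0.017, -1.0, 0.003], [0.003, -0.003, -1.0]]
contact_force: [1.1, 6.5, 2.1]
finger_gap: 0.0085
t 34.82 pos [0.5907 0.2824 0.0814] yaw 0.95 tilt [    2.8     3.4 -1000. ] gap 0.0085 F [1.1 6.5 2.1] j [0.32 0.45 1.57 0.   1.12 0.31]
shift mm [ 2.6 10.4  2.9]
dr deg [-0.19 -0.16 -0.55] shift after turn [ 2.5 10.4  2.9]
```

```bash
python3 -m creep '{"offset":[[0.003,0,0],[0.002,0,0],[0.002,0,0],[0,0,0]],"dr":[[0,0,0],[0,0,0],[0,0,0],[0,0,0]],"gripper":[0,0,0,0]}';python3 -m creep '{"offset":[[0.002,0,0],[0.002,0,0],[0,0,0]],"dr":[[0,0,0],[0,0,0],[0,0,0]],"gripper":[0,0,0]}'
```

```text
t: 35.15
position: [0.5936, 0.2824, 0.0814]
orientation: [[1.0, 0.017, -0.006], [0.017, -1.0, 0.002], [-0.006, -0.002, -1.0]]
contact_force: [-14.1, 4.3, 14.4]
finger_gap: 0.0088
t: 35.4
position: [0.5938, 0.2825, 0.0813]
orientation: [[1.0, 0.018, -0.015], [0.018, -1.0, 0.0], [-0.015, -0.001, -1.0]]
contact_force: [-29.4, 2.4, 24.1]
finger_gap: 0.0088
```

```bash
python3 -m creep '{"offset":[[-0.004,0,0],[-0.003,0,0],[0,0,0],[0,0,0],[0,0,0],[0,0,-0.02],[0,0,-0.03],[0,0,-0.04],[0,0,-0.04],[0,0,0]],"dr":[[0,0,0],[0,0,0],[0,0,0],[0,0,0],[0,0,0],[0,0,0],[0,0,0],[0,0,0],[0,0,0],[0,0,0]],"gripper":[0,0,0,0.35,0.35,0.35,0.35,0.35,0.35,0.35]}';python3 to.py .6 -.27 .2 -5
python3 - <<'E'
from h import *
for n in("top","scene"):
    im=manip.read_camera(n)[:,:,::-1]; cv2.imwrite(f"pics/{n}9.png",im)
im=cv2.imread("pics/scene9.png")[140:290,320:520]; a=cv2.resize(im,None,fx=4,fy=4,interpolation=cv2.INTER_CUBIC)
cv2.imwrite("pics/c_scene9.png",a)
im=cv2.imread("pics/top9.png")[160:220,310:460]; cv2.imwrite("pics/c_top9.png",cv2.resize(im,None,fx=5.3,fy=5.3,interpolation=cv2.INTER_CUBIC))
im=cv2.imread("pics/scene9.png")[265:415,250:400]; cv2.imwrite("pics/c_scene9b.png",cv2.resize(im,None,fx=4,fy=4,interpolation=cv2.INTER_CUBIC))
E
```

```text
t: 36.23
position: [0.5983, 0.2814, 0.2206]
orientation: [[1.0, 0.016, 0.014], [0.016, -1.0, 0.004], [0.014, -0.004, -1.0]]
contact_force: [1.6, 1.1, 1.8]
finger_gap: 0.0297
t 36.23 pos [0.5983 0.2814 0.2206] yaw 0.91 tilt [  14.4    4.3 -999.9] gap 0.0297 F [1.6 1.1 1.8] j [ 0.32  0.31  1.47 -0.    1.35  0.3 ]
shift mm [ -7.3 551.5  18.3]
dr deg [-0.27 -0.82  5.92] shift after turn [ 49.8 549.2  20.6]
```

View pics/c_scene9.png

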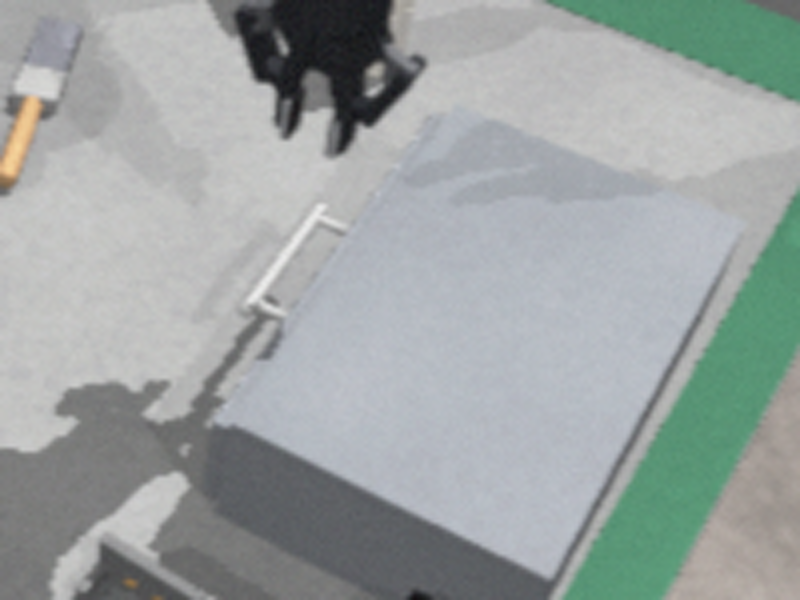

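View pics/c_top9.png

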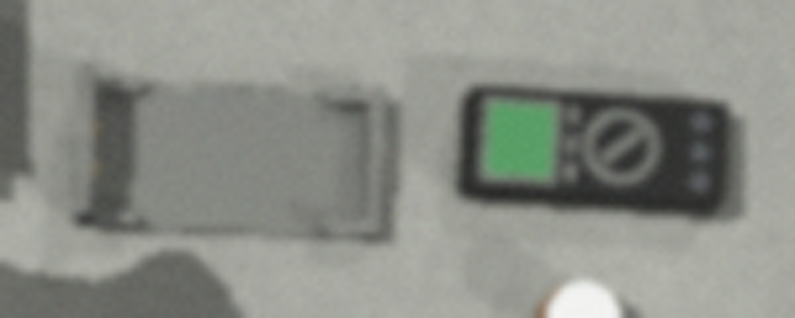

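View pics/c_scene9b.png

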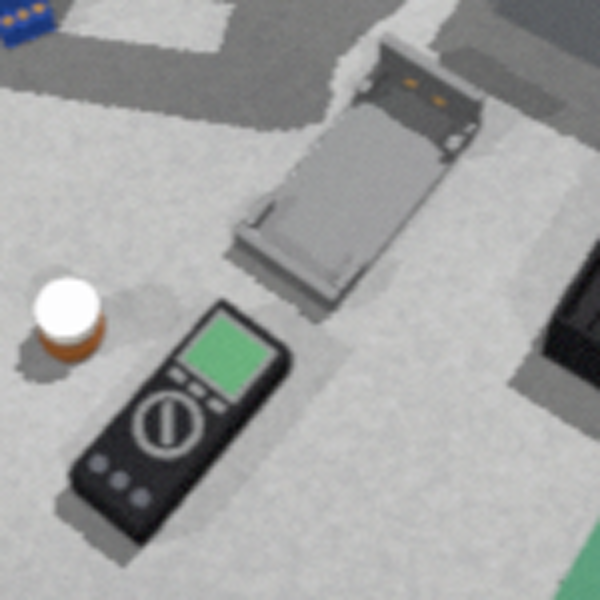

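```bash
cat > m9.py <<'E'
from h import *
import sys
top=cv2.imread("pics/top9.png"); sc=cv2.imread("pics/scene9.png")
def mask(im,win):
    x0,y0,x1,y1=win; c=im[y0:y1,x0:x1].astype(float); v=c.max(2)
    m=np.clip((110-v)/(110-45),0,1)
    g=(c[...,1]-c[...,2])>25; m[g]=1
    return m
S=8
def render(n,p,b,win):
    q=proj(n,place(p,b)).astype(np.float32); h=cv2.convexHull(q)[:,0]
    x0,y0,x1,y1=win; a=np.zeros(((y1-y0)*S,(x1-x0)*S),np.uint8)
    pts=np.round(((h+.5-np.array([x0,y0]))*S-.5)*16).astype(np.int32)
    cv2.fillPoly(a,[pts],255,shift=4)
    return cv2.GaussianBlur(cv2.resize(a,(x1-x0,y1-y0),interpolation=cv2.INTER_AREA).astype(np.float32)/255,(0,0),.6)
W={"top":(385,165,460,212),"scene":(255,330,335,410)}
from scipy.optimize import minimize
B=box(.15,.062,0,.034)
for n,im in(("top",top),("scene",sc)):
    m=mask(im,W[n]); cv2.imwrite(f"pics/mask_{n}.png",cv2.resize((m*255).astype(np.uint8),None,fx=6,fy=6))
    f=lambda q:((render(n,[q[0]/100,q[1]/100,q[2]/10],B,W[n])-m)**2).sum()
    r=minimize(f,[64.2,-29,14.9],method="Nelder-Mead",options=dict(initial_simplex=[[64.2,-29,14.9],[64.9,-29,14.9],[64.2,-28.3,14.9],[64.2,-29,15.3]],maxiter=300,xatol=.003,fatol=.001))
    print(n,"meter",(r.x[:2]/100).round(4),np.degrees(r.x[2]/10).round(2),r.fun)
def yaw(n,a,b,z):
    p,q=ray(n,a,z),ray(n,b,z); return np.degrees(np.arctan2(*(p-q)[1::-1])).round(2),p.round(4),q.round(4)
T=(5.3,(310,160))
for nm,a,b,z in(("cr bot",(78,222),(388,240),.004),("cr top",(95,80),(395,92),.03),("me bot",(460,198),(722,213),.0),("me top",(468,88),(728,100),.034)):
    u=uncrop([a,b],*T); print(nm,yaw("top",u[0],u[1],z))
U=(4,(250,265))
for nm,a,b,z in(("cr right",(482,102),(333,308),.02),("cr left",(383,35),(235,232),.02),("wall out",(383,35),(482,102),.052),("low",(235,232),(333,308),.022)):
    u=uncrop([a,b],*U); print("scene",nm,yaw("scene",u[0],u[1],z))
E
python3 m9.py
```

```text
top meter [ 0.6399 -0.2916] 86.16 273.6696073792623
scene meter [ 0.643  -0.2912] 85.77 479.37565356805055
cr bot (np.float64(86.01), array([0.6049, 0.0043, 0.004 ]), array([ 0.5925, -0.1742,  0.004 ]))
cr top (np.float64(87.01), array([ 0.6829, -0.0062,  0.03  ]), array([ 0.6739, -0.177 ,  0.03  ]))
me bot (np.float64(86.04), array([ 0.6169, -0.2166,  0.    ]), array([ 0.6065, -0.3674,  0.    ]))
me top (np.float64(86.65), array([ 0.675 , -0.2181,  0.034 ]), array([ 0.6664, -0.3652,  0.034 ]))
scene cr right (np.float64(89.48), array([0.6834, 0.0125, 0.02  ]), array([ 0.6817, -0.1756,  0.02  ]))
scene cr left (np.float64(90.41), array([0.5962, 0.0209, 0.02  ]), array([ 0.5975, -0.1667,  0.02  ]))
scene wall out (np.float64(174.47), array([0.6062, 0.0028, 0.052 ]), array([ 0.6909, -0.0054,  0.052 ]))
scene low (np.float64(173.92), array([ 0.5982, -0.1675,  0.022 ]), array([ 0.6822, -0.1764,  0.022 ]))
```

Run:
```python
import cv2
a=cv2.imread("pics/scene9.png")[265:355,300:390]; cv2.imwrite("pics/cr_s.png",cv2.resize(a,None,fx=6.6,fy=6.6,interpolation=cv2.INTER_LANCZOS4))
a=cv2.imread("pics/top9.png")[165:215,315:395]; cv2.imwrite("pics/cr_t.png",cv2.resize(a,None,fx=10,fy=10,interpolation=cv2.INTER_LANCZOS4))
```

```text
(no output)
```

View pics/cr_s.png

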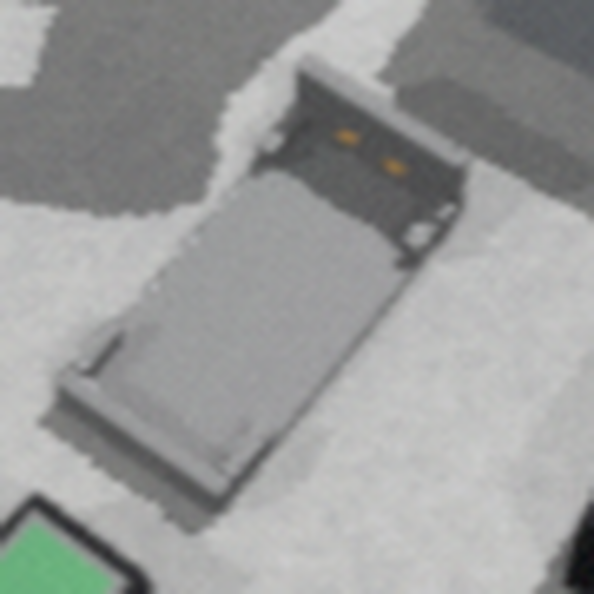

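View pics/cr_t.png

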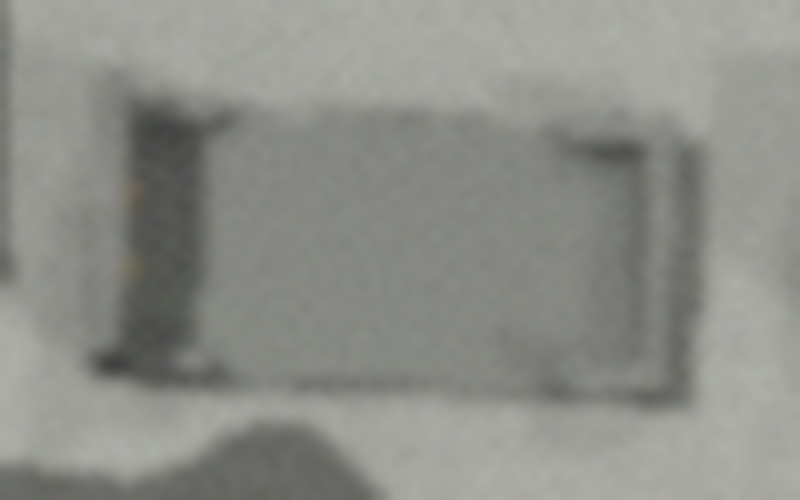

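```bash
cat > mc.py <<'E'
from h import *
Sx=(6.6,(300,265)); T=(10,(315,165))
s=list(zip(["scene"]*4,[(.088,.042,.052),(.088,-.042,.052),(-.088,.042,.022),(-.088,-.042,.022)],uncrop([(300,58),(466,160),(62,380),(220,492)],*Sx)))
# line constraints: (cam, dirpoint model a,b ; pixel point lies on projected line)
L=[("scene",(.05,-.042,.008),(-.05,-.042,.008),uncrop([(405,270),(270,436)],*Sx)),("scene",(.05,.042,.008),(-.05,.042,.008),uncrop([(240,185),(140,310)],*Sx)),
("top",(.05,.042,.006),(-.05,.042,.006),uncrop([(250,378),(530,388)],*T)),("top",(.05,-.042,.008),(-.05,-.042,.008),uncrop([(240,108),(560,124)],*T)),
("top",(.078,.04,.052),(.078,-.04,.052),uncrop([(123,340),(131,120)],*T)),("top",(-.088,.03,.022),(-.088,-.03,.022),uncrop([(682,370),(688,150)],*T)),("top",(-.078,.03,.022),(-.078,-.03,.022),uncrop([(645,340),(650,165)],*T))]
def res(p,cams):
    r=[]
    for n,m,uv in s:
        if n in cams: r+=list(proj(n,place(p,[m]))[0]-uv)
    for n,a,b,px in L:
        if n in cams:
            q=proj(n,place(p,[a,b])); d=q[1]-q[0]; d/=np.linalg.norm(d)
            for u in px: r.append(np.cross(d,np.array(u)-q[0]))
    return np.array(r)
for c in(("scene",),("top",),("scene","top")):
    o=least_squares(res,[.64,-.086,1.5],args=(c,)); print(c,o.x[:2].round(4),np.degrees(o.x[2]).round(2),o.fun.round(1))
E
python3 -W ignore mc.py
```

```text
('scene',) [ 0.6425 -0.0833] 87.15 [ 0.7 -1.1  0.8 -1.1 -1.5  0.6 -0.   1.2  0.9  1.3 -0.7 -1.4]
('top',) [ 0.6405 -0.0846] 87.02 [-0.2 -0.4  0.1  0.5 -0.5 -0.6  0.6  0.4  0.1 -0. ]
('scene', 'top') [ 0.642  -0.0841] 87.12 [ 0.4 -1.1  0.5 -1.  -1.9  0.7 -0.4  1.3  0.7  1.1 -0.9 -1.6  0.2  0.1
  0.6  1.  -0.3 -0.4  0.8  0.6  0.3  0.2]
```

View pics/mask_scene.png

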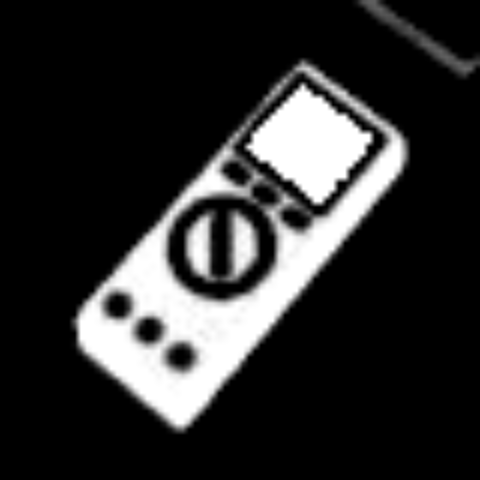

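```bash
python3 -m creep '{"offset":[[0.001,0.036,0],[0,0.036,0],[0,0.036,0],[0,0.036,0],[0,0.036,0],[0,0.036,0],[0,0.036,0],[0,0.036,0],[0,0.036,0],[0,0.036,0],[0,0.036,0],[0,0.036,0]],"dr":[[0,0,4.9],[0,0,0],[0,0,0],[0,0,0],[0,0,0],[0,0,0],[0,0,0],[0,0,0],[0,0,0],[0,0,0],[0,0,0],[0,0,0]],"gripper":[0.35,0.5,1,1,1,1,1,1,1,1,1,1]}'; python3 to.py .6415 -.2914 .2 -4
```

```text
t: 37.33
position: [0.5662, -0.1523, 0.2077]
orientation: [[0.998, -0.069, -0.003], [-0.069, -0.998, 0.001], [-0.003, -0.001, -1.0]]
contact_force: [0.8, 0.1, 0.2]
finger_gap: 0.0855
t 37.33 pos [ 0.5662 -0.1523  0.2077] yaw -3.98 tilt [   -3.4     1.1 -1000. ] gap 0.0855 F [0.8 0.1 0.2] j [-0.4   0.16  1.67 -0.    1.31 -0.33]
shift mm [ 84.8 133.5   7.3]
dr deg [-0.05  0.2   0.02] shift after turn [ 84.9 133.5   7.7]
```

```bash
python3 -m creep '{"offset":[[0.021,0.033,0],[0.021,0.033,0],[0.021,0.034,0],[0.022,0.034,0],[0,0,0.04],[0,0,0.04],[0,0,0],[0,0,0]],"dr":[[0,0,0],[0,0,0],[0,0,0],[0,0,0],[0,0,0],[0,0,0],[0,0,0],[0,0,0]],"gripper":[1,1,1,1,1,1,1,1]}'; python3 to.py .6415 -.2914 .025 -4
python3 - <<'E'
from h import *
im=manip.read_camera("scene")[:,:,::-1]; cv2.imwrite(f"pics/scene10.png",im)
cv2.imwrite("pics/c_scene10.png",cv2.resize(im[265:415,220:390],None,fx=4,fy=4,interpolation=cv2.INTER_CUBIC))
E
```

```text
t: 38.0
position: [0.6398, -0.2886, 0.1243]
orientation: [[0.998, -0.07, -0.01], [-0.069, -0.998, 0.006], [-0.01, -0.005, -1.0]]
contact_force: [-0.3, -0.0, 1.6]
finger_gap: 0.0849
t 38.0 pos [ 0.6398 -0.2886  0.1243] yaw -3.98 tilt [  -9.6    5.5 -999.9] gap 0.0849 F [-0.3 -0.   1.6] j [-0.54  0.51  1.4  -0.    1.25 -0.47]
shift mm [ 2.9  3.2 99.3]
dr deg [-0.28  0.57  0.01] shift after turn [ 1.9  2.7 99.3]
```

View pics/c_scene10.png

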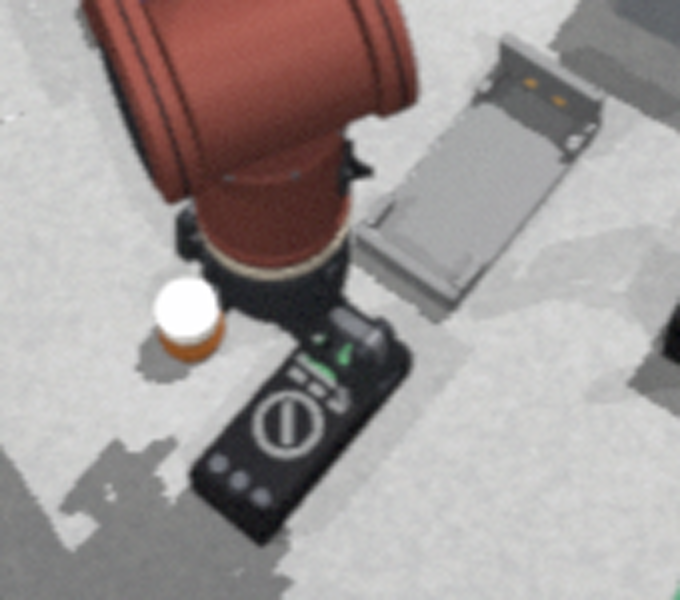

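Run:
```python
from h import *
print(ray("scene",(267.3,341.8),.042),ray("top",(419.5,220),.042))
```

```text
[ 0.5483172  -0.27851946  0.042     ] [ 0.54093262 -0.27877917  0.042     ]
```

```bash
python3 -m creep '{"offset":[[0.002,0.002,0.03],[0,0,0.03],[0,0,0.02],[0,0,0.012],[0,0,0.005],[0,0,0],[0,0,0]],"dr":[[0,0,0],[0,0,0],[0,0,0],[0,0,0],[0,0,0],[0,0,0],[0,0,0]],"gripper":[1,1,1,1,1,1,1]}'; python3 to.py .6415 -.2914 .025 -4
```

```text
t: 38.63
position: [0.6466, -0.2929, 0.0354]
orientation: [[0.998, -0.069, 0.003], [-0.069, -0.998, -0.002], [0.003, 0.002, -1.0]]
contact_force: [-0.2, 0.2, 0.4]
finger_gap: 0.0855
t 38.63 pos [ 0.6466 -0.2929  0.0354] yaw -3.94 tilt [    2.8    -1.7 -1000. ] gap 0.0855 F [-0.2  0.2  0.4] j [-0.54  0.62  1.42 -0.    1.1  -0.47]
shift mm [-5.2 -1.2 10.4]
dr deg [ 0.09 -0.17  0.06] shift after turn [-5.2 -1.2 10.4]
```

```bash
python3 -m creep '{"offset":[[-0.005,-0.001,0.005],[0,0,0.004],[0,0,0],[0,0,0],[0,0,0],[0,0,0],[0,0,0],[0,0,0]],"dr":[[0,0,0],[0,0,0],[0,0,0],[0,0,0],[0,0,0],[0,0,0],[0,0,0],[0,0,0]],"gripper":[1,1,1,0,0,0,0,0]}'; python3 to.py .6415 -.2914 .1 -4
```

```text
t: 39.3
position: [0.6413, -0.2914, 0.0251]
orientation: [[0.998, -0.069, 0.002], [-0.069, -0.998, -0.001], [0.002, 0.001, -1.0]]
contact_force: [1.4, -0.5, 4.3]
finger_gap: 0.0608
t 39.3 pos [ 0.6413 -0.2914  0.0251] yaw -3.96 tilt [    2.1    -1.1 -1000. ] gap 0.0608 F [ 1.4 -0.5  4.3] j [-0.54  0.62  1.44  0.    1.08 -0.47]
shift mm [  0.4   0.  -74.9]
dr deg [ 0.05 -0.13  0.04] shift after turn [  0.2  -0.1 -74.9]
```

```bash
python3 -m creep '{"offset":[[0,0,-0.02],[0,0,-0.03],[0,0,-0.03],[0,0,0],[0,-0.03,0],[0,-0.036,0],[0,-0.036,0],[0,-0.036,0],[0,-0.036,0],[0,-0.026,0],[0,0,0],[0,0,0]],"dr":[[0,0,0],[0,0,0],[0,0,0],[0,0,-1],[0,0,0],[0,0,0],[0,0,0],[0,0,0],[0,0,0],[0,0,0],[0,0,0],[0,0,0]],"gripper":[0,0,0,0,0,0,0,0,0,0,0,0]}'; python3 to.py .6415 -.090 .09 -3
```

```text
t: 40.3
position: [0.6492, -0.0891, 0.1017]
orientation: [[0.999, -0.048, -0.004], [-0.048, -0.999, 0.001], [-0.004, -0.001, -1.0]]
contact_force: [-0.4, -0.2, -4.4]
finger_gap: 0.0606
t 40.3 pos [ 0.6492 -0.0891  0.1017] yaw -2.76 tilt [-3.6e+00  7.0e-01 -1.0e+03] gap 0.0606 F [-0.4 -0.2 -4.4] j [-0.26  0.43  1.55 -0.    1.16 -0.21]
shift mm [-7.6  1.3 11.7]
dr deg [-0.03  0.21  0.24] shift after turn [-7.7  1.3 11.7]
```

```bash
python3 -m creep '{"offset":[[-0.007,0.002,0.01],[0,0,0.01],[0,0,0.008],[0,0,0.006],[0,0,0],[0,0,0],[0,0,0]],"dr":[[0,0,0.2],[0,0,0],[0,0,0],[0,0,0],[0,0,0],[0,0,0],[0,0,0]],"gripper":[0,0,0,0,0,0,0]}'; python3 to.py .6415 -.084 .062 -3
python3 - <<'E'
from h import *
for n in("top","scene"):
    im=manip.read_camera(n)[:,:,::-1]; cv2.imwrite(f"pics/{n}11.png",im)
im=cv2.imread("pics/scene11.png")[265:365,290:400]; cv2.imwrite("pics/c_scene11.png",cv2.resize(im,None,fx=6,fy=6,interpolation=cv2.INTER_CUBIC))
im=cv2.imread("pics/top11.png")[160:220,310:400]; cv2.imwrite("pics/c_top11.png",cv2.resize(im,None,fx=8,fy=8,interpolation=cv2.INTER_CUBIC))
E
```

```text
t: 40.88
position: [0.6438, -0.0933, 0.0701]
orientation: [[0.998, -0.056, 0.0], [-0.056, -0.998, -0.0], [0.0, 0.0, -1.0]]
contact_force: [0.2, 0.2, -3.5]
finger_gap: 0.0606
t 40.88 pos [ 0.6438 -0.0933  0.0701] yaw -3.19 tilt [ 5.e-01 -1.e-01 -1.e+03] gap 0.0606 F [ 0.2  0.2 -3.5] j [-0.27  0.45  1.58  0.    1.1  -0.21]
shift mm [-2.8 -9.2  8.1]
dr deg [ 0.   -0.03 -0.19] shift after turn [-2.8 -9.2  8.1]
```

View pics/c_scene11.png

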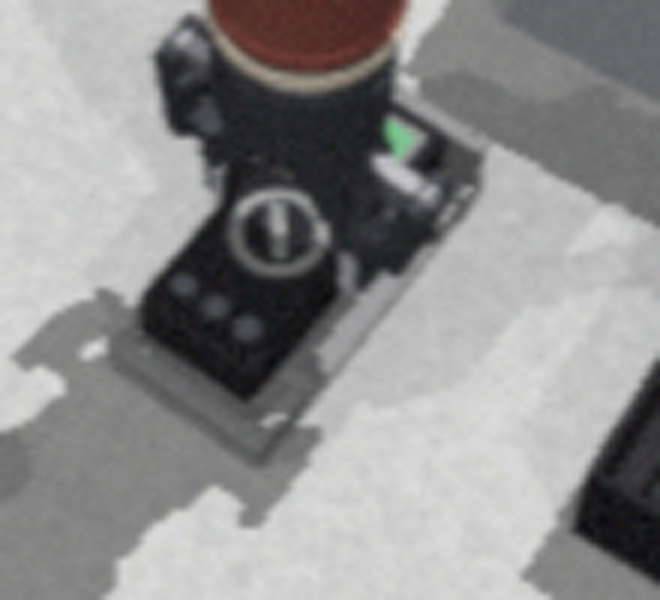

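View pics/c_top11.png

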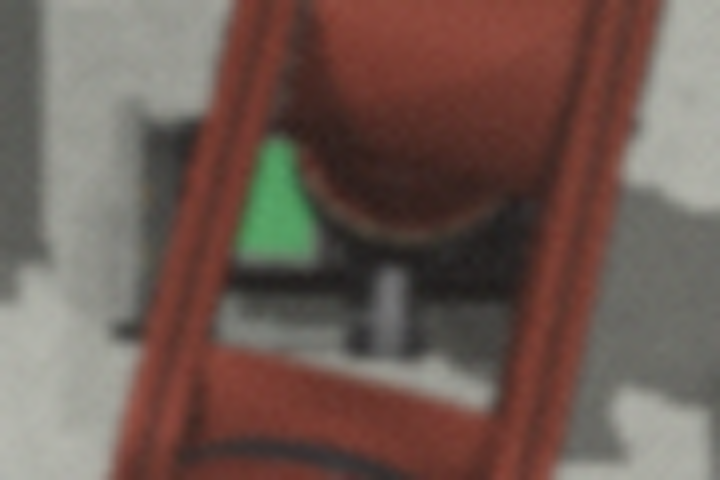

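```bash
cat > ov.py <<'E'
from h import *
import sys
k=sys.argv[1]; z=float(sys.argv[2])
s=manip.state();p=s["position"];R=s["orientation"];yw=np.arctan2(R[1,0],R[0,0])+np.pi/2
cx,cy,cw=[float(v) for v in sys.argv[3:6]]
for n,o,f,w in(("scene",(290,265),6,(110,100)),("top",(310,160),8,(90,60))):
    im=cv2.imread(f"pics/{n}{k}.png")[o[1]:o[1]+w[1],o[0]:o[0]+w[0]]; im=cv2.resize(im,None,fx=f,fy=f,interpolation=cv2.INTER_CUBIC)
    draw(im,n,[p[0],p[1],yw],box(.15,.062,z,z+.034),f,o)
    draw(im,n,[cx,cy,np.radians(cw)],box(.176,.084,0,.008),f,o,(255,0,255))
    cv2.imwrite(f"pics/ov_{n}{k}.png",im)
E
python3 ov.py 11 .045 .6415 -.084 87
```

```text
(no output)
```

View pics/ov_scene11.png

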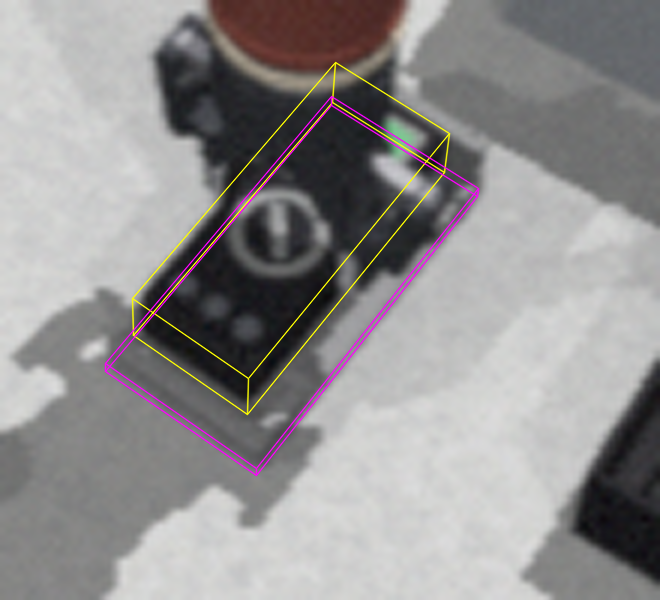

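View pics/ov_top11.png

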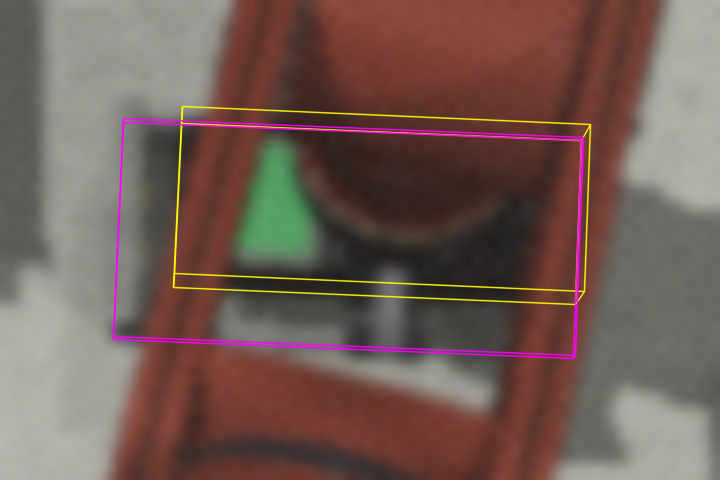

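```bash
python3 -m creep '{"offset":[[-0.003,0,0.005],[0,0,0.005],[0,-0.004,0],[0,0,0],[0,0,0]],"dr":[[0,0,0],[0,0,0],[0,0,0],[0,0,0],[0,0,0]],"gripper":[0,0,0,0,0]}'; python3 to.py .6415 -.084 .033 -3;python3 -m creep '{"offset":[[0,-0.002,0],[0,-0.002,0],[0,0,0]],"dr":[[0,0,0],[0,0,0],[0,0,0]],"gripper":[0,0,0]}'; python3 -m creep '{"offset":[[0,-0.002,0],[0,0,0]],"dr":[[0,0,0],[0,0,0]],"gripper":[0,0]}'
```

```text
t: 41.4
position: [0.6406, -0.0883, 0.0597]
orientation: [[0.999, -0.055, -0.0], [-0.055, -0.999, 0.0], [-0.0, -0.0, -1.0]]
contact_force: [0.1, -0.2, -3.2]
finger_gap: 0.0608
t 41.4 pos [ 0.6406 -0.0883  0.0597] yaw -3.13 tilt [-3.e-01  2.e-01 -1.e+03] gap 0.0608 F [ 0.1 -0.2 -3.2] j [-0.26  0.46  1.6   0.    1.08 -0.2 ]
shift mm [ 0.6 -4.3 26.7]
dr deg [-0.01  0.02 -0.13] shift after turn [ 0.6 -4.3 26.7]
t: 41.65
position: [0.6412, -0.0843, 0.0601]
orientation: [[0.998, -0.055, 0.0], [-0.055, -0.998, 0.0], [0.0, -0.0, -1.0]]
contact_force: [-1.1, -0.2, -4.5]
finger_gap: 0.0609
t: 41.82
position: [0.6412, -0.0824, 0.06]
orientation: [[0.998, -0.055, 0.0], [-0.055, -0.998, 0.0], [0.0, -0.0, -1.0]]
contact_force: [0.1, 0.0, -4.1]
finger_gap: 0.0609
```

```bash
python3 -m creep '{"offset":[[0,-0.001,0],[0,0,0]],"dr":[[0,0,0],[0,0,0]],"gripper":[0,0]}' | egrep "pos|force"; python3 -m creep '{"offset":[[0,-0.001,0],[0,0,0]],"dr":[[0,0,0],[0,0,0]],"gripper":[0,0]}'| egrep "pos|force"; python3 -m creep '{"offset":[[0,-0.001,0],[0,0,0]],"dr":[[0,0,0],[0,0,0]],"gripper":[0,0]}'| egrep "pos|force"
```

```text
position: [0.6412, -0.0816, 0.06]
contact_force: [-0.8, -0.2, -4.0]
position: [0.6412, -0.0807, 0.0599]
contact_force: [-0.4, -0.2, -4.1]
position: [0.6413, -0.0806, 0.0601]
contact_force: [-0.2, -5.2, -4.1]
```

```bash
python3 -m creep '{"offset":[[0,0.004,0],[0,0,0.006],[0,0,0.004],[0,0,0]],"dr":[[0,0,0],[0,0,0],[0,0,0],[0,0,0]],"gripper":[0,0,0,0]}' | egrep "pos|force"; python3 -m creep '{"offset":[[0,0,0.003],[0,0,0.003],[0,0,0]],"dr":[[0,0,0],[0,0,0],[0,0,0]],"gripper":[0,0,0]}'| egrep "pos|force"; python3 -m creep '{"offset":[[0,0,0.003],[0,0,0]],"dr":[[0,0,0],[0,0,0]],"gripper":[0,0]}'| egrep "pos|force"
```

```text
position: [0.6399, -0.0832, 0.0482]
contact_force: [-0.8, 0.1, -4.0]
position: [0.6405, -0.0834, 0.043]
contact_force: [-0.2, -0.1, -4.1]
position: [0.6408, -0.0836, 0.0404]
contact_force: [-1.2, 0.4, -4.3]
```

```bash
python3 -m creep '{"offset":[[0,0,0.003],[0,0,0.002],[0,0,0]],"dr":[[0,0,0],[0,0,0],[0,0,0]],"gripper":[0,0,0]}' | egrep "pos|force"; python3 -m creep '{"offset":[[0,0,0.002],[0,0,0]],"dr":[[0,0,0],[0,0,0]],"gripper":[0,0]}'| egrep "pos|force"
```

```text
position: [0.6406, -0.0837, 0.0353]
contact_force: [0.1, 0.1, -4.1]
position: [0.6408, -0.0837, 0.0336]
contact_force: [-0.4, 0.1, -3.8]
```

```bash
python3 -m creep '{"offset":[[0,0,0.001],[0,0,0],[0,0,0],[0,0,0],[0,0,0]],"dr":[[0,0,0],[0,0,0],[0,0,0],[0,0,0],[0,0,0]],"gripper":[0,0,0.95,0.95,0.95]}'; python3 -m creep '{"offset":[[0,0,-0.01],[0,0,-0.02],[0,0,-0.03],[0,0,-0.04],[0,0,-0.04],[0,0,-0.03],[-0.03,0.03,0],[-0.035,0.02,0],[-0.04,0,0],[-0.04,0,0],[-0.04,0,0],[0,0,0]],"dr":[[0,0,0],[0,0,0],[0,0,0],[0,0,0],[0,0,0],[0,0,0],[0,0,0],[0,0,0],[0,0,0],[0,0,0],[0,0,0],[0,0,0]],"gripper":[0.95,0.95,0.95,0.95,0.95,0.95,0.95,0.95,0.95,0.95,0.95,0.95]}';python3 - <<'E'
from h import *
for n in("top","scene"):
    im=manip.read_camera(n)[:,:,::-1]; cv2.imwrite(f"pics/{n}12.png",im)
im=cv2.imread("pics/scene12.png")[265:365,290:400]; cv2.imwrite("pics/c_scene12.png",cv2.resize(im,None,fx=6,fy=6,interpolation=cv2.INTER_CUBIC))
im=cv2.imread("pics/top12.png")[160:220,310:400]; cv2.imwrite("pics/c_top12.png",cv2.resize(im,None,fx=8,fy=8,interpolation=cv2.INTER_CUBIC))
E
```

```text
t: 43.9
position: [0.6418, -0.0839, 0.0338]
orientation: [[0.998, -0.055, 0.002], [-0.055, -0.998, -0.0], [0.002, 0.0, -1.0]]
contact_force: [-0.7, -0.3, 0.6]
finger_gap: 0.0812
t: 44.9
position: [0.4466, -0.1211, 0.2011]
orientation: [[0.998, -0.056, -0.007], [-0.056, -0.998, 0.002], [-0.007, -0.002, -1.0]]
contact_force: [0.1, -0.4, -1.6]
finger_gap: 0.0813
```

View pics/c_scene12.png

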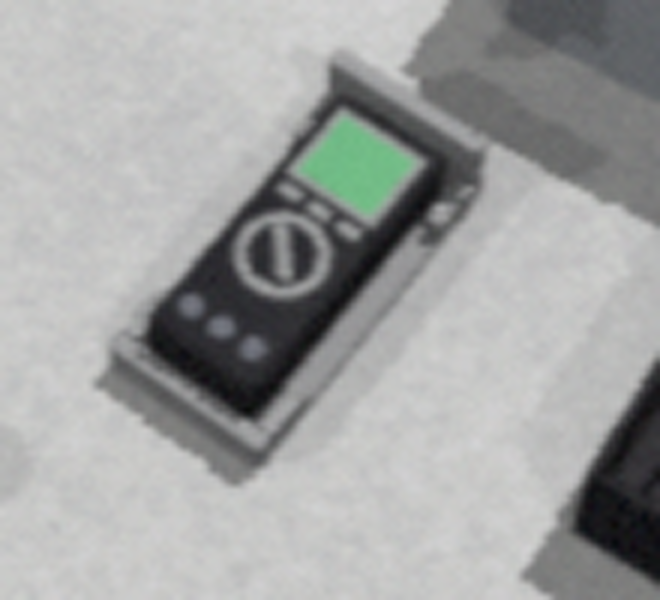

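View pics/c_top12.png

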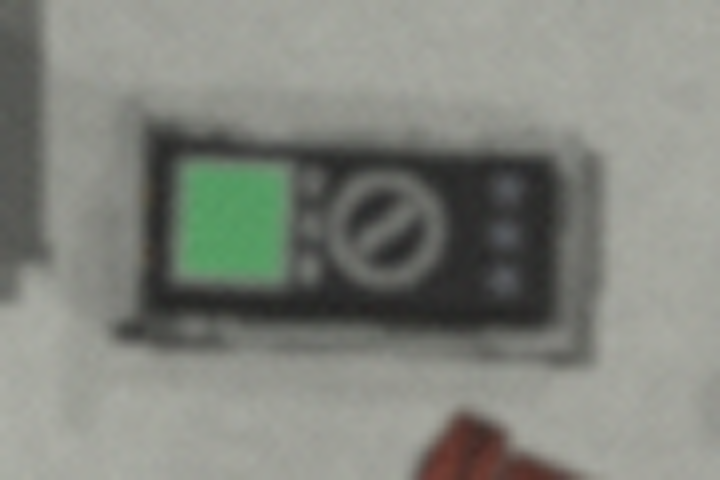

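View pics/scene12.png

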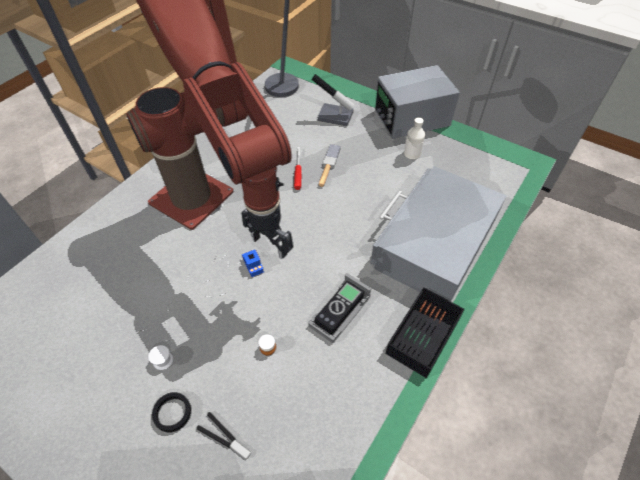

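Run:
```python
from bench import manip
s=manip.state(); print(s["t"],s["contact_force"]); print(manip.finish_job())
```

```text
45.0 [ 0.01656637 -0.21708615  0.6872679 ]
the job is handed in; nothing more can be done
None
```

The job is handed in at 45 s; no verdict was reported.

**Drawer:** I pulled it out to its stop. I put in the contactor, power module, fan and transformer, the four parts present this time; there was no heatsink on the bench. I then pushed it shut until it met its end stop, at handle x = 0.594, about 0.173 m from the open stop. A picture taken after that shows the drawer front against the cabinet.

**Meter:** It is in the cradle, screen up, with its screen end at the tall wall. I touched it against the tall wall, backed off 3 mm, and lowered it past the cheeks without any contact force. Its underside was about 8.5 mm above the bench at release, against 8 mm for the pocket floor.

**Last checks:** The final pictures show the meter flat inside the pocket, and the bottle, jar, spool, tape, tools and blue look-alike where they were. The arm was clear at z ≈ 0.2 m with about 0 N on it. No check failed. The one disagreement was that the two cameras differed by about 2 to 3 mm in x, which I averaged out and checked by touching the wall.

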